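Line up the bean tubes for labelling

TASK

Two closed aluminium bean tubes, a thick one and a thin one, lie on the wooden labelling board, one on either side of the black line across it. Push each tube with the fingertips so that it rolls onto the line, and leave it lying still along the line, centred over it, ready for its label. Do not lift, carry or drag the tubes, and leave the other things where they are.

Things in the scene. Friction and masses are not known exactly. Their poses are not given: they have to be found in the camera images.
- board: wooden labelling board, 260 mm (x) by 300 mm (y), 12 mm thick, fixed to the table; the robot stands on its -x side. Origin at the centre of its underside, on the table top; z up. The black line, 4 mm wide, runs across the board at x = 0 along its y axis, from edge to edge. Kerbs 12 mm wide stand 6 mm above the board along its front and back edges, centred at x = -124 and +124 mm
- tube_thick: thick bean tube: closed aluminium cylinder, 42 mm diameter, 100 mm long, black screw cap flush at one end. Origin on its axis half-way along, 33 mm above the table. y axis along the tube, to the cap; x and z turn as it rolls, z up at the start. Starts 45 to 70 mm from the line. About 0.1 kg; polished (friction about 0.35); slight rolling resistance stops it within a few mm when pushed at a few cm/s
- tube_thin: thin bean tube: closed aluminium cylinder, 32 mm diameter, 100 mm long, black screw cap flush at one end. Origin on its axis half-way along, 28 mm above the table. y axis along the tube, to the cap; x and z turn as it rolls, z up at the start. Starts 45 to 70 mm from the line. About 0.1 kg; polished (friction about 0.35); slight rolling resistance stops it within a few mm when pushed at a few cm/s
- label_roll: bystander: white roll of labels, 40 mm wide, 26 mm high, on the board's back left corner. Origin at the centre of its underside
- tape_roll: bystander: brown roll of packing tape lying flat, 52 mm wide, 19 mm high, on the board's front right corner. Origin at the centre of its underside
- tamper: bystander: coffee tamper standing on the table left of the board, 58 mm wide, 94 mm high. Origin at the centre of its underside
- coffee_cup: bystander: blue cup on the table left of the board, 93 mm long with its handle, 53 mm high. Origin at the centre of its underside

How it is judged:
By the outcome, as a careful person would: the job done as asked, in the order asked, and still so for the second after the job is handed in, with the robot touching nothing.
It also fails if it takes over 53 s, if anything falls off the work surface, if the arm or the gripper's body presses on something with over 40 N, if the wrist force passes 120 N, or if a joint passes its speed limit or range.

ROBOT

A 7-joint arm with a two-finger parallel gripper is mounted at the origin on a cart in front of the work surface, level with it; the furniture and walls round the work are solid. World frame = base frame: x ahead of the robot, y to its left, z up, the work surface at z = 0. Lengths are in m, angles in rad, forces in N, time in s.
With the tool pointing down it reaches from about 0.35 to 0.9 m from the base axis. Payload 19.9 kg.
Tool frame: the origin (TCP) lies midway between the tips of the shut fingers; the grasp point (between the pads) lies arm.grasp_offset behind it (arm.grasp_offset is the distance from the TCP to the grasp point, in m); z points along the fingers, x is the direction in which the jaws open and shut, and the axes are right-handed (so a half turn about z gives the same grasp; the last joint's range is limited). The gripper opens to 85 mm and grips with 20 to 120 N. Pads are 22 mm wide; open, the fingers measure 114 mm over their backs; the gripper's body (76 mm by 85 mm) begins 54 mm behind the grasp point. The pads swing forward as they close: fully open they stand 13 mm farther back than shut.
Start: joints at [1.254, 0.417, -0.01, 1.614, 0.005, 1.111, -0.053], TCP at [0.17, -0.601, 0.195] pointing down, gripper open.
Joint ranges: [-2.81, 2.81], [-0.39, 2.02], [-1.27, 1.25], [0.06, 2.57], [-1.19, 4.33], [0.19, 2], [-2.82, 2.82]. Speed limits (rad/s): [1.89, 1.89, 2.39, 2.39, 3.01, 3.01, 3.01].

INTERFACE

Orientations are given as a unit quaternion [w, x, y, z].
In Python, from bench import telemetry, eyes, arm gives the robot as it stands. The module is installed in compiled form; this text tells all that it offers.
- The arm moves only by the tool arm_command, never from a script. Its argument "deltas" is a list that holds one entry, the list of rows, each a list of 7 numbers: the turn, a rotation vector about the tool's x, y, z in degrees, then the shift along the tool's x, y, z in m, then the closure, from -1 (fully open) to 1 (shut). A call has 1 to 5 rows; each row shifts and turns the pose as measured when the row begins, along the tool's axes as they then stand; what a row does not reach is not made up. A row lasts 1/8 s, in which the tool goes at most 62.5 mm and 10.7 degrees, less where a joint would pass 70% of its speed; a pose out of reach is approached as far as the arm can. A call with a gripper value outside its range is refused whole. The fingers move at their own pace and stop on an object; the grip force is fixed at half the most. Time passes only in rows, so rows that do not move let the fingers close. It gives the time, the measured TCP pose, the force and the opening at its end, in the units of the state.
- telemetry.get_obs(): the state, without advancing time (a new reading comes with each control period).
- eyes.capture(name): name is "side" or "top"; returns (picture, depth): 480x640x3 uint8, red, green, blue; 480x640 float32, m along the optical axis (not along the pixel's ray), 0 where there is no reading.
- eyes.calibration(name): a dict with "K" (3x3 intrinsics, pixels), "k1" (the pictures are not rectified: a ray, as slopes to the right and down, at radius r is drawn at 1 + k1 r^2 times it, then the intrinsics apply), "R" (3x3) and "t" (3): a world point X has camera coordinates R X + t. Camera axes: x right, y down, z forward; pixel columns grow to the right and rows downward; lengths in m; the calibration is good to about 2 mm. A picture is of the moment at which its call begins. calibration takes no time and is no camera call.
- arm.close_job(): hands the job in, once; it reports no verdict.
The state is a dict: "clock": time; "qpos": joint angles; "qvel": joint speeds; "joint_efforts": joint torques, N m; "eef_pos": TCP position; "ee_rot": TCP orientation; "wrist_force": force on the tool from outside, world axes, zero at the start; "wrist_torque": the same for the moment, N m; "width": finger opening in m.
Only numpy, scipy, OpenCV 4.12 (cv2) and the standard library are available. Lean on these libraries where they do the work, as an engineer would, in place of code of your own. Each camera call takes 0.05 s, during which the arm holds its last target.

## Working session

There is one attempt and no reset: what is moved stays moved. The work goes in short steps, Python scripts to look and compute and a tool call to move; the robot and the scene stay as the last step left them, time stands still between calls to the robot, and variables do not carry over. Pictures are saved under pics/ and viewed, and the job is handed in when it is done.

Besides the shell and the picture viewer there is one more tool, called after "Request:" in YAML: its name, and indented under it one key for each argument. arm_command: Moves the arm, as the interface text tells. Its arguments: {"type":"object","properties":{"deltas":{"type":"array","items":{"type":"array","items":{"type":"array","items":{"type":"number"}}}}},"required":["deltas"]}

```bash
mkdir -p pics; python3 - <<'E'
from bench import telemetry, eyes, arm
import cv2,numpy as np
o=telemetry.get_obs()
for k,v in o.items(): print(k,np.round(v,4))
print(arm.grasp_offset)
for n in ("side","top"):
    c=eyes.calibration(n); print(n,{k:np.round(v,4).tolist() for k,v in c.items()})
    p,d=eyes.capture(n); cv2.imwrite(f"pics/{n}0.png",p[:,:,::-1]); np.save(f"pics/{n}0d.npy",d)
E
```

```text
clock 0.0
qpos [ 1.2535  0.418  -0.0103  1.6141  0.0047  1.1107 -0.053 ]
qvel [-0.0014  0.      0.0003  0.0005 -0.001   0.0003  0.0007]
joint_efforts [-2.00000e-04 -8.64440e+01  6.79400e-01 -4.34893e+01  1.93000e-02
  7.40000e-03 -0.00000e+00]
eef_pos [ 0.1701 -0.601   0.1946]
ee_rot [-3.000e-04  7.976e-01 -6.032e-01 -5.000e-04]
wrist_force [ 0.4643  0.1917 -1.3337]
wrist_torque [-0.0083 -0.0379  0.0379]
width 0.0854
0.0187
side {'K': [[545.1815, 0.0, 315.9314], [0.0, 545.1815, 234.7982], [0.0, 0.0, 1.0]], 'k1': -0.1085, 'R': [[0.9165, -0.3998, 0.0118], [-0.1582, -0.3895, -0.9073], [0.3673, 0.8297, -0.4203]], 't': [-0.4516, 0.1894, 0.6067]}
top {'K': [[463.9709, 0.0, 311.26], [0.0, 463.9709, 243.1275], [0.0, 0.0, 1.0]], 'k1': -0.0857, 'R': [[-0.0243, -0.9997, -0.01], [-0.9809, 0.0257, -0.193], [0.1932, 0.0051, -0.9811]], 't': [0.1455, 0.536, 0.8752]}
```

View pics/side0.png

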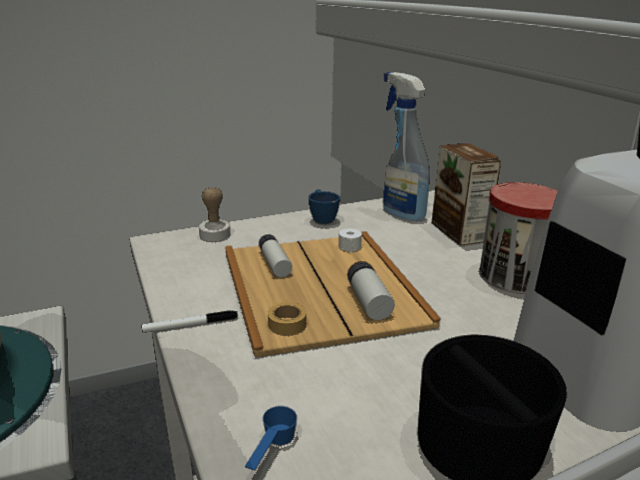

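View pics/top0.png

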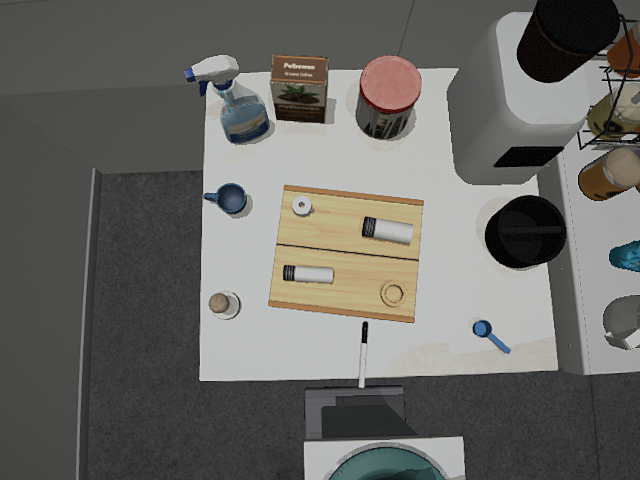

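Top view: the black line runs from (275,246) to (419,260). The thick tube is on the far side at about (387,230) and the thin one on the near side at about (308,274). Next I measure them.

```bash
cat > h.py <<'E'
import cv2,numpy as np
from bench import telemetry, eyes, arm
def ray(n,px):
    c=eyes.calibration(n);K=np.array(c["K"]);px=np.atleast_2d(px).astype(float)
    u=(px-K[[0,1],[2,2]])/K[[0,1],[0,1]]
    # undistort: ud=u(1+k1 r^2)
    v=u.copy()
    for _ in range(20): v=u/(1+c["k1"]*(v**2).sum(1,keepdims=True))
    R=np.array(c["R"]);t=np.array(c["t"])
    d=np.c_[v,np.ones(len(v))]@R
    return -R.T@t,d
def onz(n,px,z):
    o,d=ray(n,px); s=(z-o[2])/d[:,2]; return o+d*s[:,None]
def proj(n,X):
    c=eyes.calibration(n);R=np.array(c["R"]);K=np.array(c["K"])
    p=np.atleast_2d(X)@R.T+np.array(c["t"]);v=p[:,:2]/p[:,2:]
    v=v*(1+c["k1"]*(v**2).sum(1,keepdims=True)); return v*K[[0,1],[0,1]]+K[[0,1],[2,2]]
E
python3 - <<'E'
from h import *
p=cv2.imread("pics/top0.png")
crop=p[170:340,190:440]; 
cv2.imwrite("pics/topcrop.png",cv2.resize(crop,None,fx=3.2,fy=3.2,interpolation=cv2.INTER_NEAREST)[:600,:800])
s=cv2.imread("pics/side0.png")[180:360,200:450]
cv2.imwrite("pics/sidecrop.png",cv2.resize(s,None,fx=3.2,fy=3.2,interpolation=cv2.INTER_NEAREST)[:600,:800])
hsv=cv2.cvtColor(p,cv2.COLOR_BGR2HSV)
wood=cv2.inRange(hsv,(8,50,60),(30,255,255)); wood[:170]=0;wood[340:]=0;wood[:,:255]=0;wood[:,440:]=0
cs=max(cv2.findContours(wood,0,2)[0],key=cv2.contourArea); r=cv2.minAreaRect(cs); b=cv2.boxPoints(r); print("board box",b.round(1).tolist()); w=onz("top",b,0.015);print(w.round(4)); print(w.mean(0))
# line: darkest per column
g=cv2.cvtColor(p,cv2.COLOR_BGR2GRAY).astype(float)
pts=[]
for x in range(282,414,2):
    y0=246+(x-275)*14/144; ys=np.arange(int(y0)-4,int(y0)+6); wt=np.clip(g[ys,x].max()*0.85-g[ys,x],0,None); pts.append((x,(wt*ys).sum()/wt.sum()))
W=onz("top",np.array(pts),0.012); f=np.polyfit(W[:,1],W[:,0],1); print("line x=a*y+b",f,np.std(W[:,0]-np.polyval(f,W[:,1])))
# tubes: non-wood inside the board
hull=np.zeros_like(wood);cv2.fillPoly(hull,[cv2.convexHull(cs)],255)
non=cv2.bitwise_and(hull,cv2.bitwise_not(wood)); non=cv2.morphologyEx(non,cv2.MORPH_OPEN,np.ones((5,5)))
for c in cv2.findContours(non,0,2)[0]:
    if cv2.contourArea(c)>150:
        r=cv2.minAreaRect(c); print(cv2.contourArea(c),r, onz("top",cv2.boxPoints(r),0.03).round(4).tolist())
E
```

```text
board box [[267.3999938964844, 306.20001220703125], [281.3999938964844, 183.60000610351562], [427.8999938964844, 200.39999389648438], [413.8999938964844, 323.0]]
[[ 0.4183  0.2246  0.015 ]
 [ 0.6785  0.193   0.015 ]
 [ 0.6332 -0.1185  0.015 ]
 [ 0.3768 -0.0715  0.015 ]]
[0.52672289 0.05689103 0.015     ]
line x=a*y+b [0.14372806 0.51887063] 0.00024361871626157598
681.0 ((307.6344909667969, 273.71380615234375), (49.502662658691406, 15.326447486877441), 3.3664608001708984) [[0.4697, 0.1921, 0.03], [0.5009, 0.1899, 0.03], [0.4924, 0.0896, 0.03], [0.4613, 0.0925, 0.03]]
909.0 ((387.4594421386719, 229.74322509765625), (50.14168930053711, 19.72787857055664), 9.462321281433105) [[0.5576, 0.0292, 0.03], [0.5987, 0.0205, 0.03], [0.5785, -0.0813, 0.03], [0.5377, -0.0718, 0.03]]
298.0 ((301.0, 205.5), (19.0, 18.0), 90.0) [[0.6457, 0.17, 0.03], [0.6446, 0.1323, 0.03], [0.6036, 0.1333, 0.03], [0.6046, 0.1706, 0.03]]
```

View pics/topcrop.png

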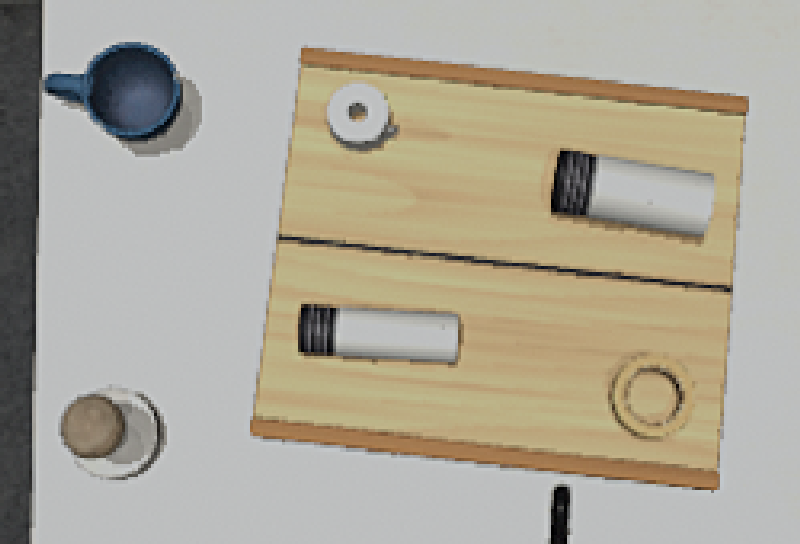

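View pics/sidecrop.png

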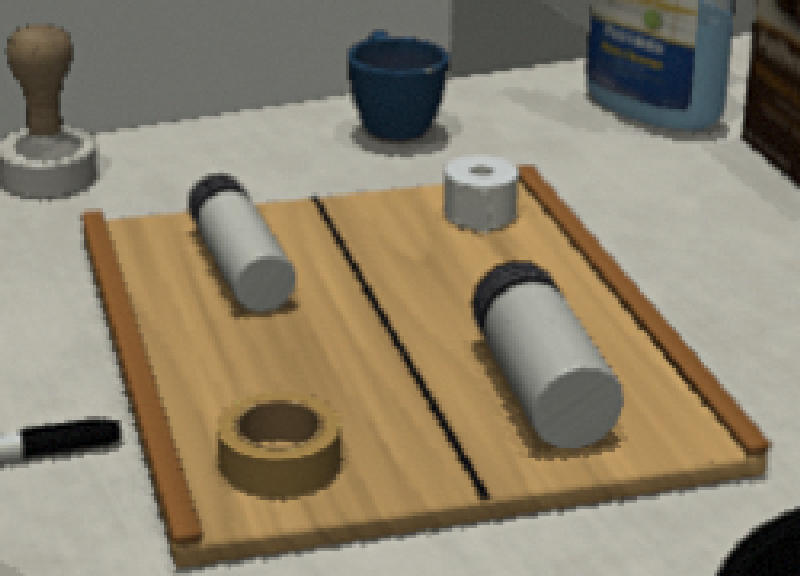

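```bash
cat >> h.py <<'E'
C=np.array([0.5270,0.0569]);a=np.arctan(0.14373);u=np.array([np.cos(a),-np.sin(a)]);v=np.array([np.sin(a),np.cos(a)])
def bd(W): r=np.asarray(W)[...,:2]-C; return np.stack([r@u,r@v],-1)*1000
def wd(b,z): b=np.asarray(b)/1000; return np.array([*(C+b[0]*u+b[1]*v),z])
def tubes(n="top",save=None):
    """axis ends & centre in board mm, relative to the line seen in same image"""
    p=eyes.capture(n)[0][:,:,::-1].copy()
    if save: cv2.imwrite(save,p)
    return meas(p)
def meas(p):
    hsv=cv2.cvtColor(p,cv2.COLOR_BGR2HSV)
    m=cv2.inRange(hsv,(0,0,0),(180,60,255))|cv2.inRange(hsv,(0,0,0),(180,255,75))
    poly=proj("top",[wd(q,.012) for q in [(-112,-147),(-112,147),(112,147),(112,-147)]])
    h=np.zeros(m.shape,np.uint8);cv2.fillPoly(h,[poly.astype(np.int32)],255);m&=h
    m=cv2.morphologyEx(m,cv2.MORPH_OPEN,np.ones((5,5)))
    out={}
    for c in cv2.findContours(m,0,1)[0]:
        A=cv2.contourArea(c)
        if A<400: continue
        k=np.zeros_like(m);cv2.drawContours(k,[c],-1,1,-1)
        name="thick" if abs(A-900)<abs(A-660) else "thin"; z=.033 if name=="thick" else .028
        cols=np.where(k.any(0))[0]; cols=cols[4:-4]
        mid=[];wd_=[]
        for x in cols:
            ys=np.where(k[:,x])[0]; mid.append((x,(ys[0]+ys[-1])/2)); wd_.append(ys[-1]-ys[0]+1)
        B=bd(onz("top",np.array(mid),z)); f=np.polyfit(B[:,1],B[:,0],1)
        al=np.where(k.any(0))[0]; ends=bd(onz("top",[(al[0],mid[0][1]),(al[-1],mid[-1][1])],z))[:,1]
        vc=ends.mean(); out[name]=(np.polyval(f,vc),vc,np.degrees(np.arctan(f[0])))
        print(name,"A",A,"u %.1f v %.1f skew %.2fdeg"%out[name],"len %.1f"%abs(ends[1]-ends[0]),"wid px",np.mean(wd_),"resid %.2f"%np.std(B[:,0]-np.polyval(f,B[:,1])))
    return out
E
python3 - <<'E'
from h import *
meas(cv2.imread("pics/top0.png"))
for s,q in (("label",(303,205)),("tape",(393,293)),("bin",(525,200)),("binL",(488,232)),("tamper",(219,302)),("whitebox",(480,180))):
    print(s,onz("top",[q],.02).round(3))
d=np.load("pics/top0d.npy")
for q in ((495,215),(525,202),(520,232)):
    c=eyes.calibration("top");o,r=ray("top",[q]);print(q,(o+r*d[q[1],q[0]]).round(3))
# side view end discs
d=np.load("pics/side0d.npy")
for q in ((283,268),(378,306)):
    o,r=ray("side",[q]); X=o+r*d[q[1],q[0]]; print(q,X.round(4),bd(X).round(1), bd(onz("side",[q],.033 if q[0]>300 else .028)).round(1))
E
```

```text
thin A 690.5 u -57.3 v 77.1 skew -3.55deg len 99.4 wid px 15.30952380952381 resid 0.37
thick A 924.0 u 51.6 v -75.8 skew 2.73deg len 105.7 wid px 20.045454545454547 resid 0.45
label [[0.628 0.148 0.02 ]]
tape [[ 0.438 -0.032  0.02 ]]
bin [[ 0.628 -0.328  0.02 ]]
binL [[ 0.56 -0.24  0.02]]
tamper [[0.429 0.323 0.02 ]]
whitebox [[ 0.675 -0.234  0.02 ]]
(495, 215) [[ 0.588 -0.244  0.055]]
(525, 202) [[ 0.612 -0.308  0.061]]
(520, 232) [[ 0.545 -0.279  0.084]]
(283, 268) [[0.4764 0.0912 0.0297]] [[-55.   26.8]] [[-54.3  30. ]]
(378, 306) [[ 0.5533 -0.0704  0.0361]] [[  44.2 -122.2]] [[  46.2 -117.6]]
```

```bash
cat >> h.py <<'E'
from scipy.spatial.transform import Rotation as Ro
def st():
    o=telemetry.get_obs();q=np.array(o["ee_rot"]);R=Ro.from_quat(q[[1,2,3,0]]).as_matrix();return o,np.array(o["eef_pos"]),R
def to(b,z):
    """remaining tool-frame shift in mm to board point b(mm), z, and turn deg to have x=-v,z down"""
    o,p,R=st();T=np.column_stack([np.r_[-v,0],np.r_[-u,0],[0,0,-1]])
    print("t",round(float(o["clock"]),2),"tcp bd",bd(p).round(1),"z %.1f"%(p[2]*1e3),"F",np.round(o["wrist_force"],1),"w",round(float(o["width"])*1e3,1))
    print(" shift mm",(R.T@(wd(b,z)-p)*1e3).round(1)," turn",np.degrees(Ro.from_matrix(R.T@T).as_rotvec()).round(2))
E
python3 - <<'E'
from h import *
to((-120,-220),.2)
o,p,R=st()
for w in ((.40,-.15,.2),): print((R.T@(np.array(w)-p)*1e3).round(1))
E
```

```text
t 0.1 tcp bd [-259.7 -702. ] z 194.7 F [1.4 0.4 0.5] w 85.1
 shift mm [-383.6 -323.5   -4.9]  turn [2.000e-02 6.000e-02 2.398e+01]
[-371.4 -344.1   -4.9]
```

Request:
arm_command:
  deltas:
    - [[0, 0, 8, -0.042, -0.036, -0.002, -0.2], [0, 0, 8, -0.044, -0.03, 0, -0.2], [0, 0, 8, -0.05, -0.022, 0, -0.2], [0, 0, 0, -0.054, -0.018, 0, -0.2], [0, 0, 0, -0.054, -0.018, 0, -0.2]]

```text
clock: 0.72
eef_pos: [0.2927, -0.347, 0.1949]
ee_rot: [0.0, -0.647, 0.762, 0.002]
wrist_force: [1.2, -0.8, 0.9]
width: 0.0512
```

```bash
python3 -c "
from h import *
to((-100,-180),.2);to((100,-76),.15)"
```

```text
t 0.72 tcp bd [-174.5 -433.1] z 194.9 F [ 1.2 -0.8  0.9] w 51.2
 shift mm [-254.5  -69.5   -4.6]  turn [ 0.15  0.14 -1.12]
t 0.72 tcp bd [-174.5 -433.1] z 194.9 F [ 1.2 -0.8  0.9] w 51.2
 shift mm [-362.3 -267.6   45.1]  turn [ 0.15  0.14 -1.12]
```

Request:
arm_command:
  deltas:
    - [[0, 0, -1.1, -0.055, -0.015, 0, -0.2], [0, 0, 0, -0.055, -0.015, 0, -0.2], [0, 0, 0, -0.055, -0.015, 0, -0.2], [0, 0, 0, -0.055, -0.015, 0, -0.2], [0, 0, 0, -0.055, -0.02, 0, -0.2]]

```text
clock: 1.35
eef_pos: [0.4139, -0.0775, 0.1955]
ee_rot: [-0.0, -0.655, 0.756, 0.001]
wrist_force: [0.6, -0.4, -0.1]
width: 0.0511
```

```bash
python3 -c "
from h import *
to((98,-76),.12)"
```

```text
t 1.35 tcp bd [ -92.9 -149.1] z 195.5 F [ 0.6 -0.4 -0.1] w 51.1
 shift mm [ -73.1 -191.    75.3]  turn [ 0.09  0.07 -0.01]
```

Request:
arm_command:
  deltas:
    - [[0, 0, 0, -0.018, -0.048, 0.01, -0.2], [0, 0, 0, -0.018, -0.048, 0.02, -0.2], [0, 0, 0, -0.018, -0.048, 0.02, -0.2], [0, 0, 0, -0.018, -0.046, 0.02, -0.2], [0, 0, 0, 0, 0, 0, -0.2]]

```text
clock: 1.98
eef_pos: [0.6188, -0.0267, 0.1219]
ee_rot: [-0.0, -0.657, 0.754, 0.001]
wrist_force: [-1.6, -0.7, -0.3]
width: 0.0512
```

```bash
python3 -c "
from h import *
to((98,-76),.02)
for n in ('top','side'):
  p=eyes.capture(n)[0][:,:,::-1]; y,x=(150,240) if n=='top' else (170,220)
  cv2.imwrite('pics/%s1.png'%n,cv2.resize(p[y:y+180,x:x+240],None,fx=3.2,fy=3.2))
"
```

```text
t 1.98 tcp bd [102.8 -69.7] z 121.9 F [-1.6 -0.7 -0.3] w 51.2
 shift mm [  6.4   4.6 101.9]  turn [0.1  0.07 0.25]
```

View pics/top1.png

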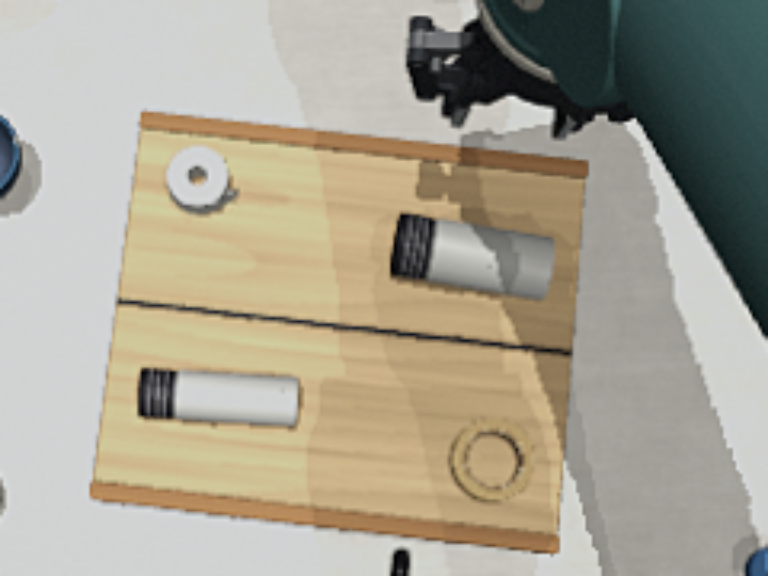

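View pics/side1.png

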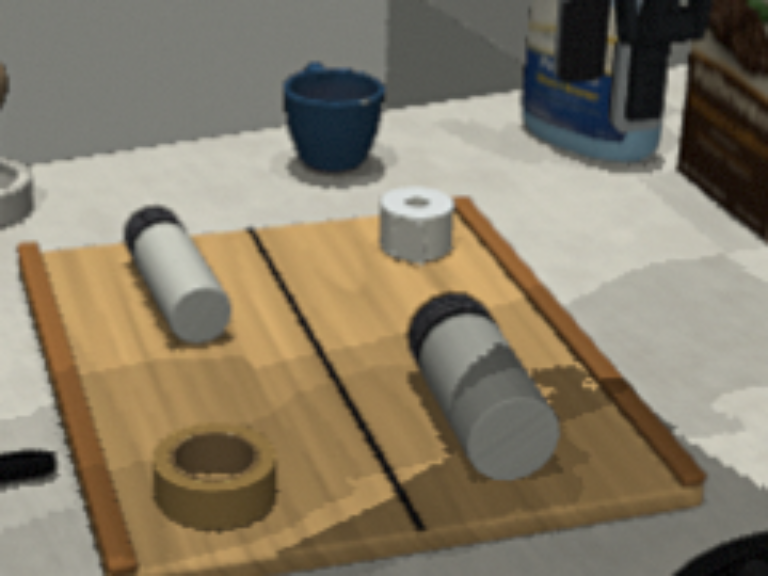

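Tubes unmoved; the fingers hover beyond the thick tube (tips at about crop (458,120) and (563,135)). Descending.

Request:
arm_command:
  deltas:
    - [[0, 0, 0.2, 0.006, 0.005, 0.03, -0.2], [0, 0, 0, 0, 0, 0.035, -0.2], [0, 0, 0, 0, 0, 0.025, -0.2], [0, 0, 0, 0, 0, 0.01, -0.2], [0, 0, 0, 0, 0, 0, -0.2]]

```text
clock: 2.7
eef_pos: [0.6103, -0.0369, 0.0276]
ee_rot: [0.002, -0.654, 0.757, -0.003]
wrist_force: [0.4, 0.0, 0.2]
width: 0.0511
```

```bash
python3 -c "
from h import *
to((85,-76),.02)
for n in ('top','side'):
  p=eyes.capture(n)[0][:,:,::-1]; y,x=(150,240) if n=='top' else (170,220)
  cv2.imwrite('pics/%s2.png'%n,cv2.resize(p[y:y+180,x:x+240],None,fx=3.2,fy=3.2))
"
```

```text
t 2.7 tcp bd [ 95.8 -81. ] z 27.6 F [0.4 0.  0.2] w 51.1
 shift mm [-5.  10.9  7.5]  turn [-0.41 -0.11 -0.2 ]
```

View pics/top2.png

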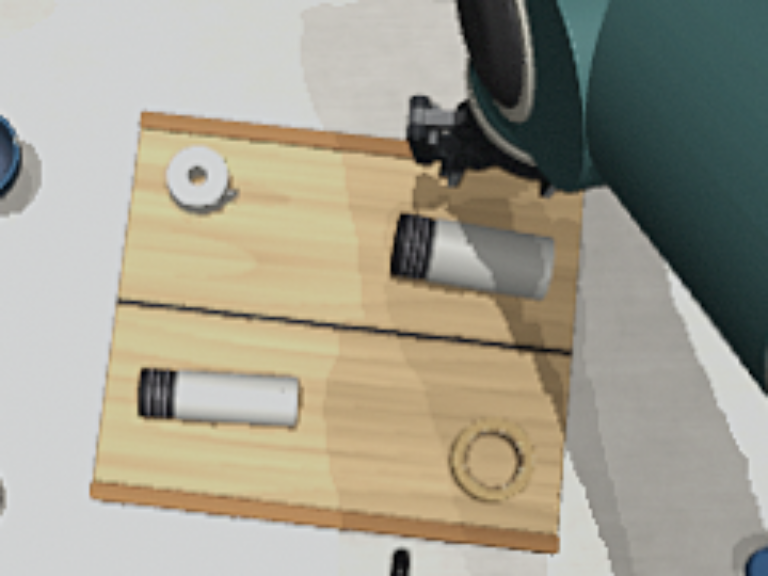

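View pics/side2.png

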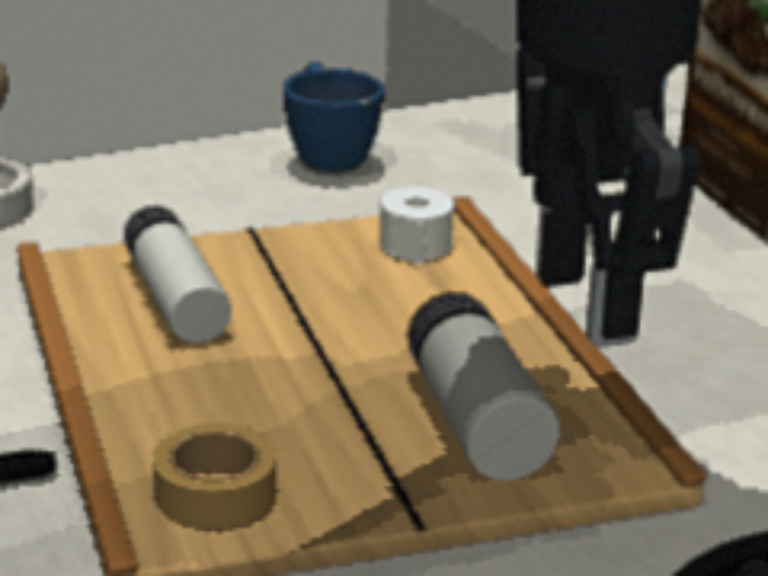

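```bash
python3 -c "
from h import *
o,p,R=st()
for dx in (-.03,.03):
  for z in (.0,-.006,-.012,-.03):
    X=p+R@np.array([dx,0.0,z]); print(dx,z,((proj('side',X)-[220,170])*3.2).round(), ((proj('top',X)-[240,150])*3.2).round())
"
```

```text
-0.03 0.0 [[554. 355.]] [[439. 186.]]
-0.03 -0.006 [[555. 344.]] [[440. 183.]]
-0.03 -0.012 [[555. 333.]] [[441. 181.]]
-0.03 -0.03 [[558. 298.]] [[445. 173.]]
0.03 0.0 [[606. 420.]] [[530. 196.]]
0.03 -0.006 [[607. 409.]] [[532. 194.]]
0.03 -0.012 [[608. 397.]] [[534. 192.]]
0.03 -0.03 [[611. 361.]] [[539. 184.]]
```

```bash
python3 -c "
from h import *
to((85,-76),.02)
p,d=eyes.capture('side'); 
q=p[:,:,::-1][190:290,350:470]; cv2.imwrite('pics/side3.png',cv2.resize(q,None,fx=6,fy=6,interpolation=0))
for (x,y) in ((220+545/3.2,170+270/3.2),(220+570/3.2,170+270/3.2),(220+610/3.2,170+330/3.2),(220+625/3.2,170+330/3.2),(220+625/3.2,170+300/3.2)):
  x=round(x);y=round(y); o,r=ray('side',[(x,y)]); X=o+r*d[y,x]; print(x,y,X.round(4),bd(X).round(1))
p,d=eyes.capture('top')
for (x,y) in ((240+455/3.2,150+182/3.2),(240+545/3.2,150+190/3.2)):
  x=round(x);y=round(y); o,r=ray('top',[(x,y)]); X=o+r*d[y,x]; print(x,y,X.round(4),bd(X).round(1))
"
```

```text
t 2.8 tcp bd [ 96.5 -80.8] z 28.3 F [-0.1  1.2 -0.4] w 51.1
 shift mm [-4.7 11.6  8.2]  turn [-0.49 -0.1  -0.19]
390 254 [[ 0.6051 -0.009   0.0764]] [[ 86.6 -54.1]]
398 254 [[ 0.6191 -0.0086  0.0735]] [[100.5 -51.7]]
411 273 [[ 0.6004 -0.0724  0.0782]] [[  91.  -117.5]]
415 273 [[ 0.6056 -0.0743  0.0781]] [[  96.4 -118.7]]
415 264 [[ 0.6072 -0.0699  0.0894]] [[  97.4 -114.1]]
382 207 [[ 0.6031 -0.0095  0.0799]] [[ 84.8 -54.9]]
410 209 [[ 0.5953 -0.0628  0.0887]] [[  84.7 -108.8]]
```

View pics/side3.png

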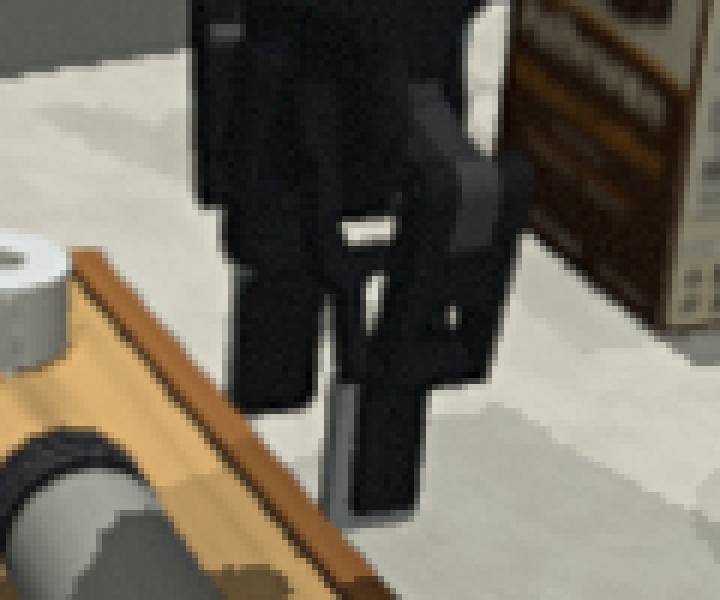

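```bash
python3 -c "
from h import *
o=telemetry.get_obs(); print(np.round(o['qpos'],3),np.round(o['eef_pos'],4),np.round(o['ee_rot'],4))
d=eyes.capture('side')[1]
for (x,y) in ((430,300),(360,200),(200,400),(300,255),(330,325),(430,320),(400,262),(413,275),(412,277)):
  o,r=ray('side',[(x,y)]); X=o+r*d[y,x]; print(x,y,X.round(4),bd(X).round(1))
"
```

```text
[ 0.283  0.618 -0.366  1.764  0.296  0.806 -1.943] [ 0.6112 -0.0366  0.0282] [ 0.0022 -0.6537  0.7567 -0.0038]
430 300 [[ 6.651e-01 -3.690e-02 -2.000e-04]] [[150.1 -73.2]]
360 200 [[ 1.0314  0.8655 -0.2163]] [[384.3 872.1]]
200 400 [[ 0.2953 -0.1201  0.    ]] [[-204.1 -208.1]]
300 255 [[0.5312 0.1563 0.0111]] [[-10.  99.]]
330 325 [[ 0.4892 -0.0552  0.0127]] [[ -21.4 -116.4]]
430 320 [[ 0.6238 -0.0957  0.0106]] [[ 117.5 -137.3]]
400 262 [[6.877e-01 8.680e-02 2.000e-04]] [[154.8  52.4]]
413 275 [[ 0.6032 -0.0735  0.0751]] [[  94.  -118.2]]
412 277 [[ 0.6054 -0.0686  0.069 ]] [[  95.4 -113.1]]
```

The images put the fingertips about 40 mm higher than the reported TCP implies. I'll lower in steps and check with the depth image.

Request:
arm_command:
  deltas:
    - [[0.4, 0, 0, 0, 0.001, 0.004, -0.2], [0, 0, 0, 0, 0, 0.004, -0.2], [0, 0, 0, 0, 0, 0, -0.2]]

```text
clock: 3.32
eef_pos: [0.6104, -0.0364, 0.02]
ee_rot: [0.005, -0.654, 0.757, -0.007]
wrist_force: [-0.6, 0.2, 0.5]
width: 0.0515
```

```bash
cat >> h.py <<'E'
def tips(n='side',save=None):
    p,d=eyes.capture(n); yy,xx=np.mgrid[0:480,0:640]
    o,r=ray(n,np.c_[xx.ravel(),yy.ravel()]); X=o+r*d.ravel()[:,None]; B=bd(X)
    o2,tp,R=st(); L=(X-tp)@R*1e3
    dark=(p.max(2).ravel()<110)&(d.ravel()>0)
    k=dark&(abs(L[:,0])<60)&(abs(L[:,1])<16)&(X[:,2]>.03)&(X[:,2]<.2)
    for s in (-1,1):
        m=k&(L[:,0]*s>12)
        if m.sum()<8: print(n,s,'few'); continue
        z=X[m,2]*1e3; lo=m&(X[:,2]*1e3<np.percentile(z,1)+15)
        print(n,'finger',s,'zmin %.1f'%np.percentile(z,1),'u %.1f..%.1f'%tuple(np.percentile(B[lo,0],[2,98])),'v %.1f..%.1f'%tuple(np.percentile(B[lo,1],[2,98])))
    if save: cv2.imwrite(save,p[:,:,::-1])
    return p,d
E
python3 -c "
from h import *
to((85,-76),.02)
tips()
tips('top')
"
```

```text
t 3.33 tcp bd [ 95.8 -80.5] z 20.0 F [-0.6  0.2  0.5] w 51.5
 shift mm [-4.5 10.8 -0.2]  turn [-0.95 -0.1  -0.17]
side finger -1 zmin 61.3 u 82.9..104.6 v -56.3..-50.9
side finger 1 zmin 62.5 u 82.6..102.6 v -120.4..-105.9
top finger -1 zmin 67.7 u 83.8..88.4 v -55.4..-44.1
top finger 1 zmin 68.0 u 83.1..87.2 v -112.6..-106.7
```

Request:
arm_command:
  deltas:
    - [[-0.95, 0, -0.2, -0.004, 0.001, 0.01, -0.2], [0, 0, 0, 0, 0, 0.01, -0.2], [0, 0, 0, 0, 0, 0, -0.2]]

```text
clock: 3.8
eef_pos: [0.6102, -0.0319, -0.0016]
ee_rot: [-0.001, -0.655, 0.755, 0.0]
wrist_force: [-0.7, -0.0, 0.2]
width: 0.0517
```

```bash
python3 -c "
from h import *
to((85,-76),-.018)
tips('side','pics/side4.png')
tips('top')
"
```

```text
t 3.8 tcp bd [ 95.  -76.1] z -1.6 F [-0.7 -0.   0.2] w 51.7
 shift mm [-0.1 10.  16.4]  turn [ 0.08 -0.09  0.05]
side finger -1 zmin 40.0 u 82.4..105.0 v -52.1..-47.5
side finger 1 zmin 41.1 u 82.5..103.5 v -116.1..-102.0
top finger -1 zmin 48.5 u 83.7..94.1 v -52.5..-39.1
top finger 1 zmin 41.8 u 84.1..93.6 v -111.6..-102.3
```

View pics/side4.png

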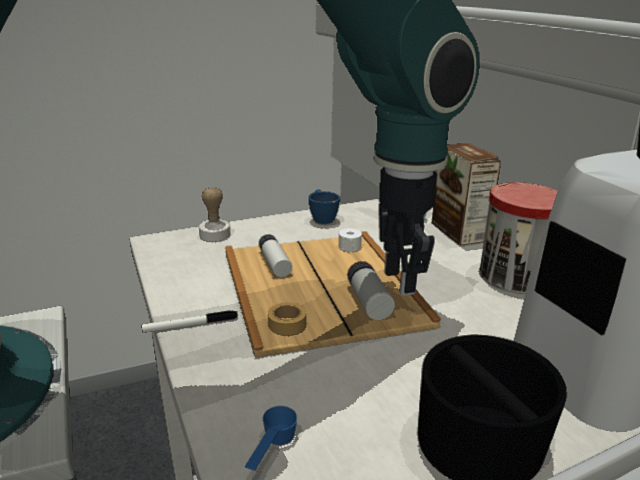

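The side view confirms it: the tips are at about (406,292), well above the board, although the reported z is −1.6 mm. The reported z is therefore about 41 mm too low for the tips at this opening, so from here I use the images for height.

Request:
arm_command:
  deltas:
    - [[0, 0, 0, 0, 0, 0.008, -0.2], [0, 0, 0, 0, 0, 0.007, -0.2], [0, 0, 0, 0, 0, 0, -0.2]]

```text
clock: 4.28
eef_pos: [0.6108, -0.0321, -0.0165]
ee_rot: [-0.0, -0.655, 0.756, -0.001]
wrist_force: [-0.2, 0.8, 0.5]
width: 0.0509
```

```bash
python3 -c "
from h import *
to((85,-76),-.018)
p,d=tips('side'); cv2.imwrite('pics/side5.png',cv2.resize(p[190:320,320:460,::-1],None,fx=4.5,fy=4.5,interpolation=0))
meas(cv2.cvtColor(eyes.capture('top')[0],4))
"
```

```text
t 4.28 tcp bd [ 95.6 -76.2] z -16.5 F [-0.2  0.8  0.5] w 50.9
 shift mm [-0.2 10.6  1.5]  turn [-0.01 -0.09  0.04]
side finger -1 zmin 30.8 u 82.8..104.8 v -52.5..-46.8
side finger 1 zmin 32.8 u 83.2..102.0 v -116.2..-102.0
thin A 689.0 u -57.0 v 77.1 skew -3.13deg len 99.4 wid px 15.285714285714286 resid 0.34
thick A 917.0 u 51.6 v -74.7 skew 2.75deg len 103.7 wid px 20.046511627906977 resid 0.44
```

View pics/side5.png

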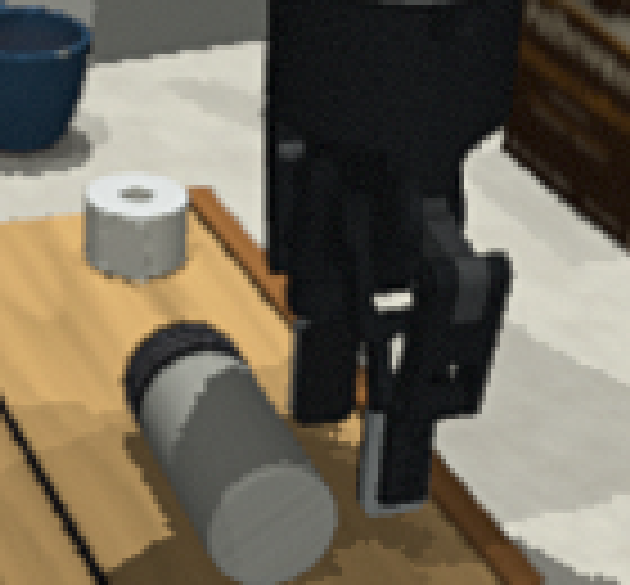

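Request:
arm_command:
  deltas:
    - [[0, 0, 0, 0, 0.004, 0.001, -0.2], [0, 0, 0, 0, 0.004, 0.001, -0.2], [0, 0, 0, 0, 0.003, 0, -0.2], [0, 0, 0, 0, 0.003, 0, -0.2], [0, 0, 0, 0, 0.003, 0, -0.2]]

```text
clock: 5.0
eef_pos: [0.5934, -0.0295, -0.0175]
ee_rot: [0.0, -0.655, 0.756, -0.001]
wrist_force: [0.0, -0.1, 0.2]
width: 0.051
```

Request:
arm_command:
  deltas:
    - [[0, 0, 0, 0, 0.004, 0, -0.2], [0, 0, 0, 0, 0.004, 0, -0.2], [0, 0, 0, 0, 0.004, 0, -0.2], [0, 0, 0, 0, 0.004, 0, -0.2], [0, 0, 0, 0, 0.003, 0, -0.2]]

```text
clock: 5.62
eef_pos: [0.5732, -0.0266, -0.0174]
ee_rot: [0.0, -0.655, 0.756, -0.001]
wrist_force: [0.3, 0.6, -0.4]
width: 0.0514
```

```bash
python3 -c "
from h import *
to((33.5,-76),-.019)
p,d=tips('side'); cv2.imwrite('pics/side6.png',cv2.resize(p[190:340,300:460,::-1],None,fx=4,fy=4,interpolation=0))
p=cv2.cvtColor(eyes.capture('top')[0],4);meas(p);cv2.imwrite('pics/top6.png',cv2.resize(p[180:300,260:440],None,fx=4,fy=4,interpolation=0))
"
```

```text
t 5.62 tcp bd [ 57.6 -76.1] z -17.4 F [ 0.3  0.6 -0.4] w 51.4
 shift mm [-0.1 24.1  1.5]  turn [-0.11 -0.08  0.04]
side finger -1 zmin 30.5 u 45.2..65.9 v -52.2..-46.4
side finger 1 zmin 32.7 u 45.1..67.0 v -116.4..-103.3
thin A 689.0 u -57.0 v 77.1 skew -3.13deg len 99.4 wid px 15.285714285714286 resid 0.34
thick A 2367.5 u 54.0 v -81.3 skew -8.72deg len 124.5 wid px 45.351851851851855 resid 5.07
```

View pics/side6.png

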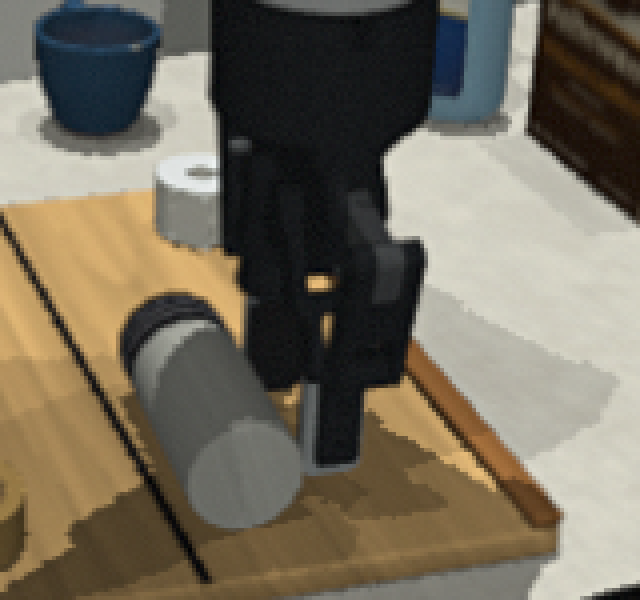

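View pics/top6.png

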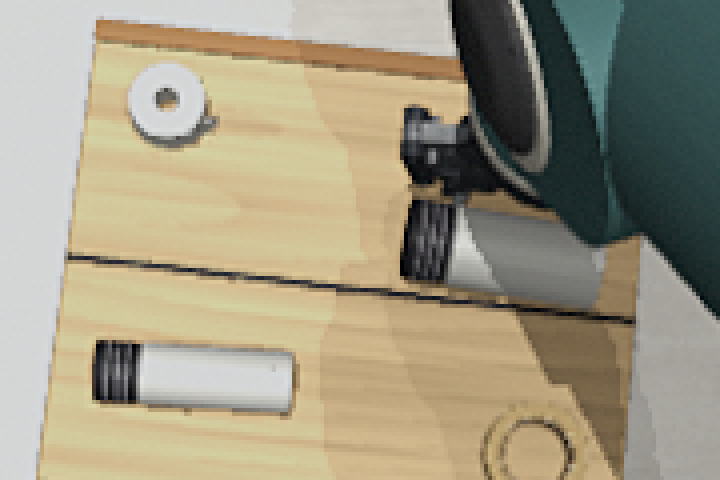

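The tube is rolling and squared up, and the fingers are behind it. I continue slower.

Request:
arm_command:
  deltas:
    - [[0, 0, 0, 0, 0.003, 0, -0.2], [0, 0, 0, 0, 0.003, 0, -0.2], [0, 0, 0, 0, 0.003, 0, -0.2], [0, 0, 0, 0, 0.003, 0, -0.2], [0, 0, 0, 0, 0.002, 0, -0.2]]

```text
clock: 6.35
eef_pos: [0.5586, -0.0246, -0.0174]
ee_rot: [0.0, -0.655, 0.756, -0.001]
wrist_force: [0.8, -1.2, -0.9]
width: 0.0514
```

Request:
arm_command:
  deltas:
    - [[0, 0, 0, 0, 0.002, 0, -0.2], [0, 0, 0, 0, 0.0015, 0, -0.2], [0, 0, 0, 0, 0.001, 0, -0.2], [0, 0, 0, 0, 0, 0, -0.2]]

```text
clock: 6.85
eef_pos: [0.5538, -0.0239, -0.0174]
ee_rot: [0.0, -0.655, 0.756, -0.001]
wrist_force: [-0.5, -0.2, -0.2]
width: 0.0512
```

```bash
python3 -c "
from h import *
to((33.5,-76),-.019)
p,d=tips('side'); cv2.imwrite('pics/side7.png',cv2.resize(p[190:340,280:440,::-1],None,fx=4,fy=4,interpolation=0))
p=cv2.cvtColor(eyes.capture('top')[0],4);cv2.imwrite('pics/top7.png',cv2.resize(p[180:300,260:440],None,fx=4,fy=4,interpolation=0))
"
```

```text
t 6.85 tcp bd [ 38.  -76.1] z -17.4 F [-0.5 -0.2 -0.2] w 51.2
 shift mm [-0.1  4.5  1.6]  turn [-0.11 -0.08  0.04]
side finger -1 zmin 31.2 u 25.2..44.1 v -51.9..-46.6
side finger 1 zmin 32.8 u 25.6..46.9 v -116.5..-103.3
```

View pics/side7.png

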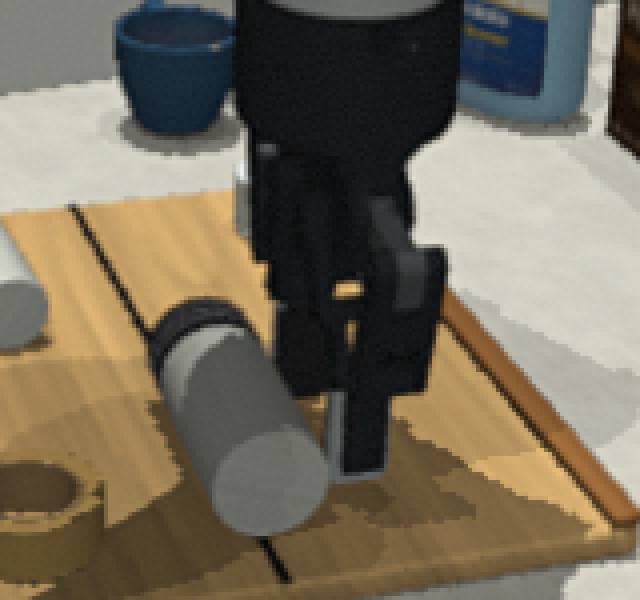

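View pics/top7.png

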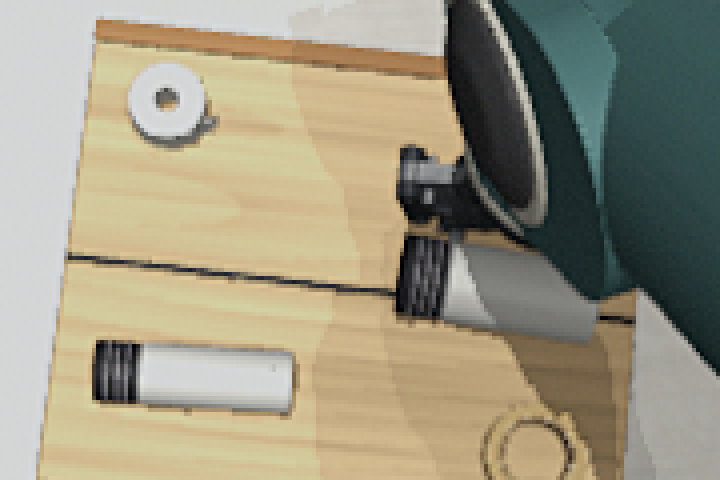

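Request:
arm_command:
  deltas:
    - [[0, 0, 0, 0, -0.015, 0, -0.2], [0, 0, 0, 0, -0.04, -0.02, -0.2], [0, 0, 0, 0, 0, -0.02, -0.2], [0, 0, 0, 0, 0, 0, -0.2]]

```text
clock: 7.45
eef_pos: [0.609, -0.0316, 0.0235]
ee_rot: [-0.0, -0.655, 0.755, -0.001]
wrist_force: [0.7, 0.1, -0.0]
width: 0.0511
```

```bash
cat >> h.py <<'E'
def show(i):
    for n in ('top','side'):
        p=cv2.cvtColor(eyes.capture(n)[0],4); cv2.imwrite(f'pics/{n}{i}raw.png',p)
        y,x=(170,255) if n=='top' else (200,210)
        cv2.imwrite(f'pics/{n}{i}.png',cv2.resize(p[y:y+150,x:x+200],None,fx=4,fy=4,interpolation=0))
        if n=='top': r=meas(p)
        else:
            # line & tube end discs for eye
            pass
    return r
E
python3 -c "
from h import *
to((33.5,-76),-.019); show(8)
"
```

```text
t 7.45 tcp bd [ 93.8 -75.9] z 23.5 F [ 0.7  0.1 -0. ] w 51.1
 shift mm [-0.1 60.3 42.4]  turn [-0.03 -0.08  0.05]
thin A 689.0 u -57.0 v 77.1 skew -3.13deg len 99.4 wid px 15.285714285714286 resid 0.34
thick A 951.5 u 4.5 v -72.7 skew 2.51deg len 102.8 wid px 20.558139534883722 resid 0.47
```

View pics/top8.png

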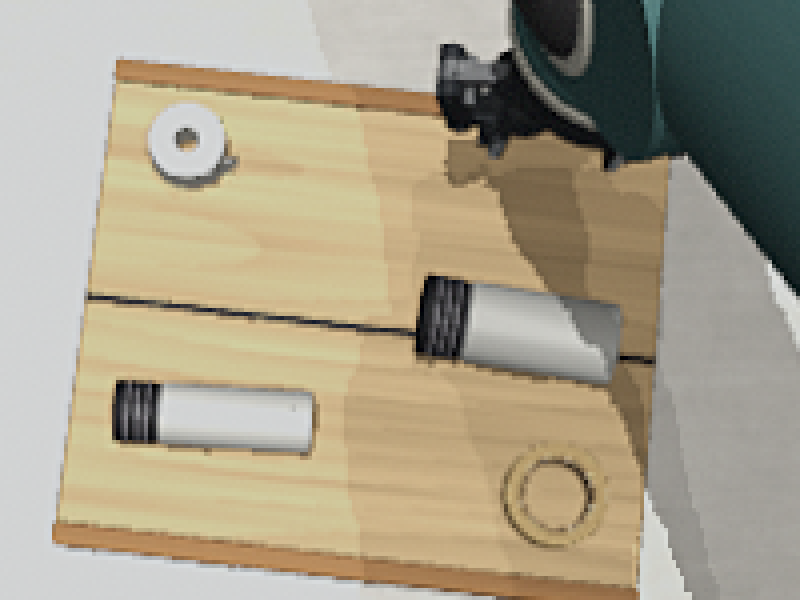

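View pics/side8.png

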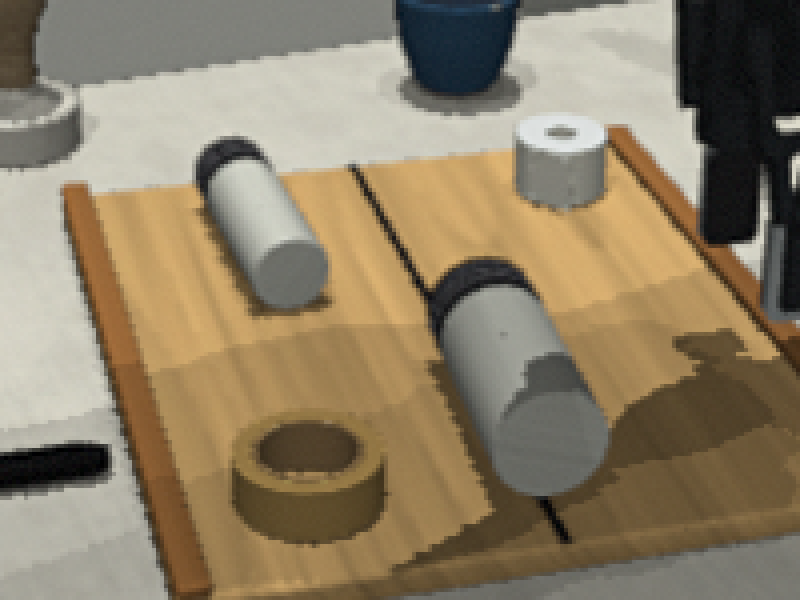

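The camera estimate is u≈4.5 mm with about 2.5° of skew. I'll cross-check with a cylinder fit to the depth points.

```bash
cat >> h.py <<'E'
from scipy.optimize import least_squares
def cyl(n,r,u0,v0,img=None,verbose=True):
    p,d=img if img is not None else eyes.capture(n); yy,xx=np.mgrid[0:480,0:640]; ok=d.ravel()>0
    o,rr=ray(n,np.c_[xx.ravel(),yy.ravel()]); X=(o+rr*d.ravel()[:,None])[ok]; B=np.c_[bd(X),X[:,2]*1e3]
    zc=12+r
    k=(abs(B[:,0]-u0)<r+8)&(abs(B[:,1]-v0)<40)&(B[:,2]>12+r*0.6)&(B[:,2]<2*r+18)
    B=B[k]
    def f(q): 
        c=1/np.sqrt(1+q[1]**2); return np.hypot((B[:,0]-q[0]-q[1]*(B[:,1]-v0))*c,B[:,2]-zc-q[2])-r
    s=least_squares(f,[u0,0,0],loss='soft_l1')
    print(n,'cyl u %.2f skew %.2f dz %.2f rms %.2f n %d'%(s.x[0],np.degrees(np.arctan(s.x[1])),s.x[2],np.sqrt(np.mean(s.fun**2)),len(B)))
    return s.x
def linefit(n,img):
    """offset of the drawn line (board u mm) vs v, in given view"""
    p=cv2.cvtColor(img[0],cv2.COLOR_RGB2GRAY).astype(np.float32); out=[]
    for vv in np.arange(-145,146,3):
        us=np.arange(-9,9.1,.5); q=proj(n,[wd((x,vv),.012) for x in us]).astype(np.float32)
        g=cv2.remap(p,q[None,:,0],q[None,:,1],1)[0]; b=np.median(g)
        if g.min()<0.6*b and (g>0.8*b).sum()>20:
            w=np.clip(.85*b-g,0,None); w[abs(us-us[g.argmin()])>3]=0; out.append((vv,(w*us).sum()/w.sum()))
    out=np.array(out)
    if len(out)>5: f=np.polyfit(out[:,0],out[:,1],1); print(n,'line u0 %.2f skew %.2f n %d std %.2f'%(f[1],np.degrees(f[0]),len(out),np.std(out[:,1]-np.polyval(f,out[:,0])))); return f
E
python3 -c "
from h import *
for n in ('top','side'):
  im=eyes.capture(n); cyl(n,21,4,-73,im); cyl(n,16,-57,77,im); linefit(n,im)
"
```

```text
top cyl u 4.06 skew 2.85 dz -0.07 rms 1.38 n 820
top cyl u -57.54 skew -3.26 dz -0.17 rms 1.29 n 622
top line u0 -0.58 skew 0.35 n 66 std 1.82
side cyl u 3.19 skew 2.54 dz 0.37 rms 0.62 n 920
side cyl u -58.70 skew -3.69 dz 0.55 rms 0.62 n 480
side line u0 -2.47 skew 0.54 n 71 std 2.59
```

Both views agree: u≈+4 mm and skew ≈+2.6°, so rolling alone doesn't yaw the tube. I'll turn the jaws across the tube and straddle it loosely without gripping. Turning the tool should then square it with the pad edges, and small pushes should centre it.

Request:
arm_command:
  deltas:
    - [[0, 0, 10, 0, 0, -0.03, -0.41], [0, 0, 10, 0, 0, -0.03, -0.41], [0, 0, 10, 0, 0, 0, -0.41], [0, 0, 10, 0, 0, 0, -0.41], [0, 0, 10, 0, 0, 0, -0.41]]

```text
clock: 8.28
eef_pos: [0.6046, -0.0315, 0.0805]
ee_rot: [-0.004, -0.262, 0.965, 0.001]
wrist_force: [-0.0, -0.5, -0.9]
width: 0.0602
```

Request:
arm_command:
  deltas:
    - [[0, 0, 10, 0, 0, 0, -0.41], [0, 0, 10, 0, 0, 0, -0.41], [0, 0, 10, 0, 0, 0, -0.41], [0, 0, 10, 0, 0, 0, -0.41], [0, 0, 0, 0, 0, 0, -0.41]]

```text
clock: 8.9
eef_pos: [0.5952, -0.0327, 0.0695]
ee_rot: [-0.018, -0.003, 1.0, -0.0]
wrist_force: [-0.0, 0.2, -0.3]
width: 0.06
```

```bash
cat >> h.py <<'E'
def to2(b,z,yaw=0):
    """as to(), for tool x=-u,y=+v; yaw deg = extra clockwise turn (tool z)"""
    o,p,R=st();T=np.column_stack([np.r_[-u,0],np.r_[v,0],[0,0,-1]])@Ro.from_rotvec([0,0,np.radians(yaw)]).as_matrix()
    print("t",round(float(o["clock"]),2),"tcp bd",bd(p).round(1),"z %.1f"%(p[2]*1e3),"F",np.round(o["wrist_force"],1),"w",round(float(o["width"])*1e3,1),"q7 %.2f"%o["qpos"][6])
    print(" shift mm",(R.T@(wd(b,z)-p)*1e3).round(1)," turn",np.degrees(Ro.from_matrix(R.T@T).as_rotvec()).round(2))
E
python3 -c "
from h import *
to2((5,-73),.05)"
```

```text
t 8.9 tcp bd [ 80.2 -79. ] z 69.5 F [-0.   0.2 -0.3] w 60.0 q7 -2.82
 shift mm [72.7 17.  22.2]  turn [-0.15 -2.11  8.47]
```

```bash
python3 -c "
from h import *
print(np.round(telemetry.get_obs()['qpos'],4))"
```

```text
[-0.4142  0.5958  0.5647  1.7725 -0.3822  0.9238 -2.8186]
```

Request:
arm_command:
  deltas:
    - [[0, 0, -10, 0, 0, 0, -0.41], [0, 0, -10, 0, 0, 0, -0.41], [0, 0, -10, 0, 0, 0, -0.41], [0, 0, -10, 0, 0, 0, -0.41], [0, 0, -10, 0, 0, 0, -0.41]]

```text
clock: 9.52
eef_pos: [0.5935, -0.031, 0.0678]
ee_rot: [-0.017, -0.445, 0.895, 0.009]
wrist_force: [0.4, 0.0, 0.1]
width: 0.06
```

Request:
arm_command:
  deltas:
    - [[0, 0, -10, 0, 0, 0, -0.41], [0, 0, -10, 0, 0, 0, -0.41], [0, 0, -10, 0, 0, 0, -0.41], [0, 0, -10, 0, 0, 0, -0.41], [0, 0, -10, 0, 0, 0, -0.41]]

```text
clock: 10.15
eef_pos: [0.5936, -0.0307, 0.0689]
ee_rot: [0.009, 0.796, -0.605, -0.015]
wrist_force: [-0.4, 0.6, 0.3]
width: 0.0599
```

```bash
sed -i 's/T=np.column_stack(\[np.r_\[-u,0\],np.r_\[v,0\]/T=np.column_stack([np.r_[u,0],np.r_[-v,0]/; s/x=-u,y=+v/x=+u,y=-v/' h.py; python3 -c "
from h import *
to2((5,-73),.05)"
```

```text
t 10.15 tcp bd [ 78.3 -77.2] z 68.9 F [-0.4  0.6  0.3] w 59.9 q7 -1.24
 shift mm [-33.2  64.8  21.4]  turn [  1.25   1.69 -66.25]
```

Request:
arm_command:
  deltas:
    - [[0, 0, -10, 0, 0, 0, -0.41], [0, 0, -10, 0, 0, 0, -0.41], [0, 0, -10, 0, 0, 0, -0.41], [0, 0, -10, 0, 0, 0, -0.41], [0, 0, -10, 0, 0, 0, -0.41]]

```text
clock: 10.78
eef_pos: [0.5949, -0.0305, 0.0718]
ee_rot: [0.0, 0.982, -0.189, -0.013]
wrist_force: [0.6, 0.4, 0.1]
width: 0.0602
```

```bash
python3 -c "
from h import *
to2((5,-73),.05)"
```

```text
t 10.78 tcp bd [ 79.7 -76.8] z 71.8 F [0.6 0.4 0.1] w 60.2 q7 -0.43
 shift mm [-72.9  13.7  23.7]  turn [  0.14   1.45 -13.57]
```

Request:
arm_command:
  deltas:
    - [[0, 0.7, -7, -0.01, 0, 0, -0.41], [0, 0.7, -6.5, -0.02, 0.002, 0, -0.41], [0, 0, 0, -0.025, 0, 0, -0.41], [0, 0, 0, -0.018, 0, 0, -0.41], [0, 0, 0, 0, 0, 0, -0.41]]

```text
clock: 11.4
eef_pos: [0.5233, -0.018, 0.0755]
ee_rot: [0.001, 0.998, -0.058, 0.006]
wrist_force: [0.3, 1.0, 0.3]
width: 0.0602
```

```bash
python3 -c "
from h import *
to2((6,-73),.05)
for n in ('side','top'): tips(n)
show(9)"
```

```text
t 11.4 tcp bd [  7.  -74.6] z 75.5 F [0.3 1.  0.3] w 60.2 q7 -0.23
 shift mm [-1.3 -1.7 25.5]  turn [ 0.05 -0.69  1.58]
side finger -1 zmin 34.0 u -18.5..-11.3 v -90.5..-59.5
side finger 1 zmin 120.4 u 34.6..48.5 v -85.7..-65.8
top finger -1 zmin 34.0 u -17.1..-12.5 v -80.4..-60.5
top 1 few
thin A 689.0 u -57.0 v 77.1 skew -3.13deg len 99.4 wid px 15.285714285714286 resid 0.34
thick A 2386.0 u 25.7 v -82.5 skew -6.55deg len 122.5 wid px 47.18867924528302 resid 16.10
```

View pics/side9.png

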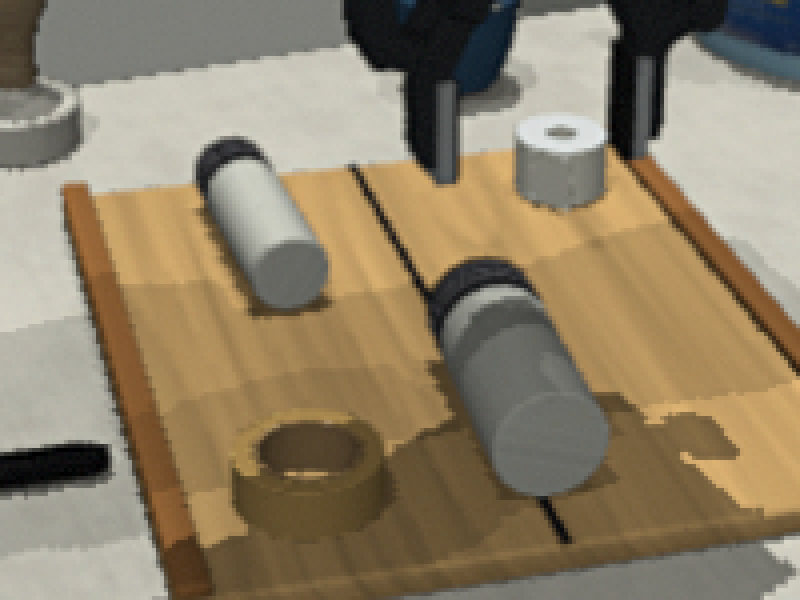

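View pics/top9.png

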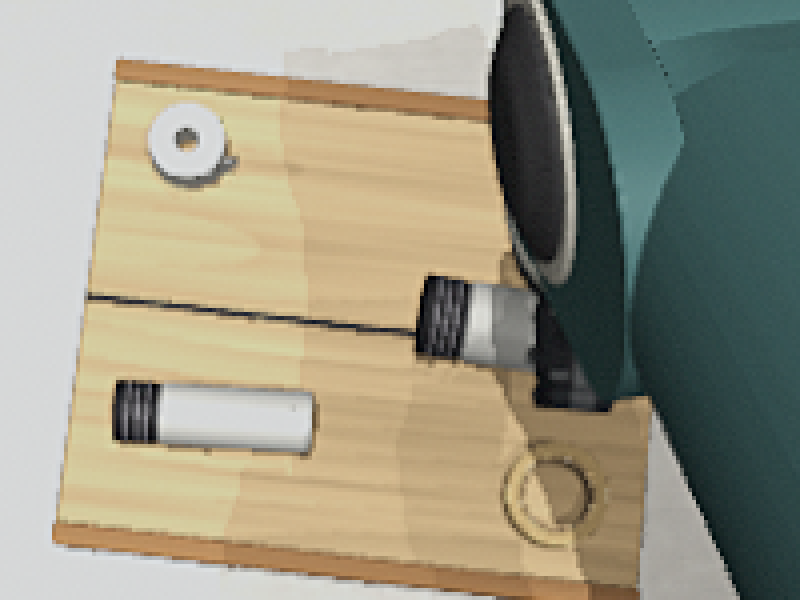

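```bash
sed -i 's/k=dark&(abs(L\[:,0\])<60)&(abs(L\[:,1\])<16)&(X\[:,2\]>.03)&(X\[:,2\]<.2)/k=dark\&(abs(L[:,0])<60)\&(abs(L[:,1])<18)\&(L[:,2]<-37)\&(L[:,2]>-90)/; s/np.percentile(z,1)+15)/np.percentile(z,1)+18)/' h.py; python3 -c "
from h import *
tips('side')"
```

```text
side finger -1 zmin 118.7 u -37.6..-24.5 v -88.2..-72.8
side finger 1 zmin 118.9 u 35.8..49.7 v -86.0..-66.8
```

```bash
python3 - <<'E'
import h
from h import *
def lf(n,img,vr):
    p=cv2.cvtColor(img,cv2.COLOR_BGR2GRAY).astype(np.float32); out=[]
    for vv in range(vr[0],vr[1],3):
        us=np.arange(-8,8.1,.25); q=proj(n,[wd((x,vv),.012) for x in us]).astype(np.float32)
        g=cv2.remap(p,q[None,:,0],q[None,:,1],1)[0]; b=np.median(g); w=np.clip(.8*b-g,0,None); w[abs(us-us[g.argmin()])>3]=0
        if w.sum()>0: out.append((vv,(w*us).sum()/w.sum()))
    o=np.array(out);f=np.polyfit(o[:,0],o[:,1],1);print(n,f[1].round(2),np.degrees(f[0]).round(2),"at -75: %.2f at 77: %.2f"%(np.polyval(f,-75),np.polyval(f,77)),'std',np.std(o[:,1]-np.polyval(f,o[:,0])).round(2))
for n in('side','top'): lf(n,cv2.imread(f'pics/{n}0.png'),(-140,141))
E
```

```text
side -0.94 -0.12 at -75: -0.79 at 77: -1.10 std 0.14
top 0.14 -0.01 at -75: 0.15 at 77: 0.13 std 0.25
```

Relative to the line, both views now give the thick tube at u=+4.0 mm with 2.6° skew. In the side crop the tips are at (445,182) and (640,155), straddling it. Descending around it.

Request:
arm_command:
  deltas:
    - [[0, -0.7, 2.6, -0.002, -0.001, 0.01, -0.41], [0, 0, 0, 0, 0, 0.03, -0.41], [0, 0, 0, 0, 0, 0, -0.41]]

```text
clock: 12.02
eef_pos: [0.5242, -0.0168, 0.034]
ee_rot: [0.0, 0.997, -0.082, -0.0]
wrist_force: [0.4, -0.5, 0.5]
width: 0.0603
```

```bash
python3 -c "
from h import *
to2((4,-73),-.016)
tips('side')"
```

```text
t 12.03 tcp bd [  7.7 -73.4] z 34.0 F [ 0.4 -0.5  0.5] w 60.3 q7 -0.28
 shift mm [-3.7 -0.3 50. ]  turn [ 0.03  0.02 -1.18]
side finger -1 zmin 78.1 u -37.6..-24.1 v -85.2..-69.2
side finger 1 zmin 77.5 u 35.8..49.5 v -85.7..-67.4
```

Request:
arm_command:
  deltas:
    - [[0, 0, 0, -0.003, 0, 0, -0.41], [0, 0, 0, 0, 0, 0.02, -0.41], [0, 0, 0, 0, 0, 0.02, -0.41], [0, 0, 0, 0, 0, 0.01, -0.41], [0, 0, 0, 0, 0, 0, -0.41]]

```text
clock: 12.7
eef_pos: [0.5253, -0.0162, -0.011]
ee_rot: [0.0, 0.997, -0.081, 0.004]
wrist_force: [-0.6, 0.1, 0.2]
width: 0.0605
```

```bash
python3 -c "
from h import *
to2((4,-73),-.016)
p,d=tips('side');cyl('side',21,3,-73,(p,d))
cv2.imwrite('pics/side10.png',cv2.resize(p[200:350,260:460,::-1],None,fx=4,fy=4,interpolation=0))"
```

```text
t 12.7 tcp bd [  8.7 -72.6] z -11.0 F [-0.6  0.1  0.2] w 60.5 q7 -0.30
 shift mm [-4.7  0.5  4.9]  turn [-0.03 -0.49 -1.14]
side finger -1 zmin 30.4 u -36.1..-11.4 v -89.6..-57.1
side finger 1 zmin 32.7 u 36.4..49.7 v -86.1..-67.0
side cyl u 3.03 skew 2.63 dz 0.36 rms 2.14 n 879
```

View pics/side10.png

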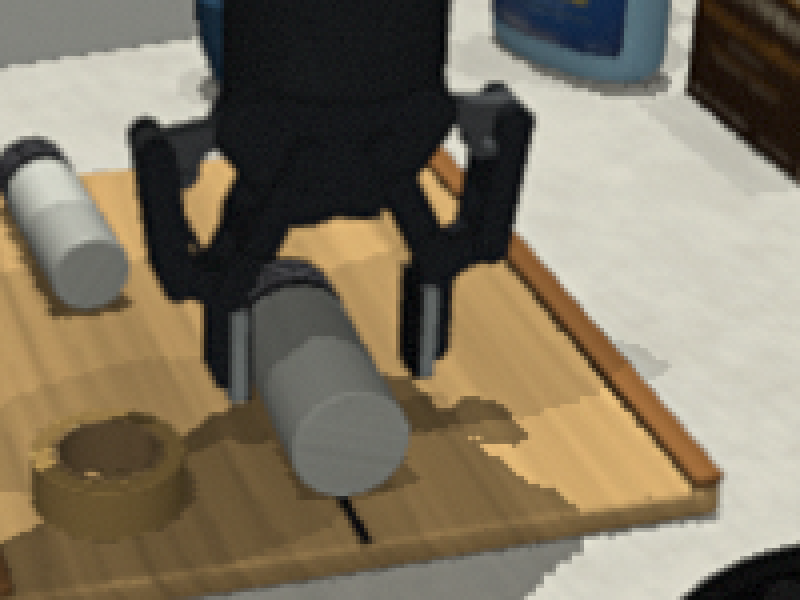

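Request:
arm_command:
  deltas:
    - [[0, -0.5, 0, -0.005, 0, 0.004, -0.41], [0, 0, 0, -0.001, 0, 0.003, -0.41], [0, 0, 0, 0, 0, 0, -0.3], [0, 0, 0, 0, 0, 0, -0.2], [0, 0, 0, 0, 0, 0, -0.2]]

```text
clock: 13.38
eef_pos: [0.5202, -0.0152, -0.0166]
ee_rot: [-0.0, 0.997, -0.081, 0.001]
wrist_force: [0.1, 0.0, -0.8]
width: 0.0515
```

```bash
python3 -c "
from h import *
to2((2,-73),-.016)
p,d=tips('side');cyl('side',21,3,-73,(p,d))
cv2.imwrite('pics/side11.png',cv2.resize(p[200:350,260:460,::-1],None,fx=4,fy=4,interpolation=0))"
```

```text
t 13.38 tcp bd [  3.5 -72.3] z -16.6 F [ 0.1  0.  -0.8] w 51.5 q7 -0.30
 shift mm [-1.5  0.7 -0.6]  turn [-0.06 -0.11 -1.14]
side finger -1 zmin 26.6 u -37.2..-14.5 v -88.3..-58.0
side finger 1 zmin 27.5 u 27.2..41.2 v -84.9..-65.2
side cyl u 3.83 skew 2.93 dz 0.63 rms 3.84 n 1029
```

View pics/side11.png

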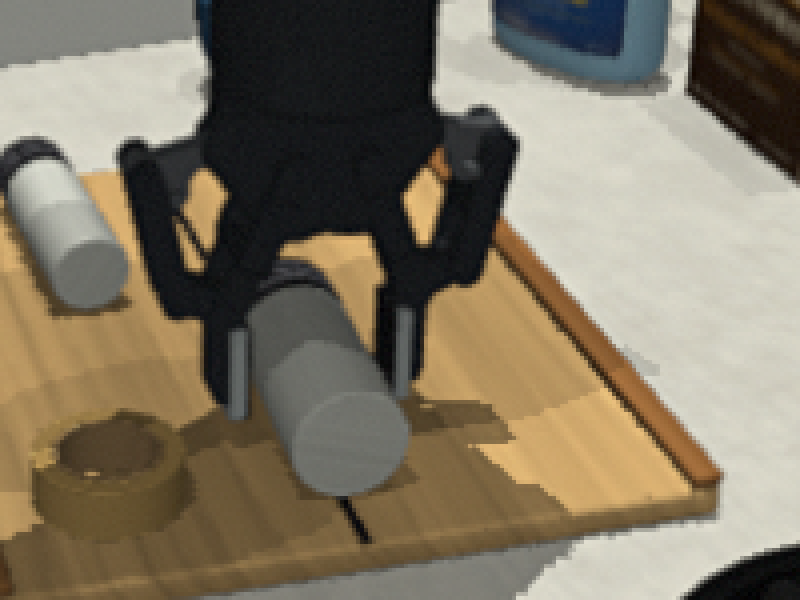

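Request:
arm_command:
  deltas:
    - [[0, 0, 0, 0, 0, 0, -0.1], [0, 0, 0, 0, 0, 0, -0.05], [0, 0, -2, -0.001, 0, 0, -0.05], [0, 0, -2, -0.001, 0, 0, -0.05], [0, 0, -2, -0.001, 0, 0, -0.05]]

```text
clock: 14.05
eef_pos: [0.5171, -0.0147, -0.0165]
ee_rot: [-0.0, 1.0, -0.025, 0.001]
wrist_force: [1.0, -0.8, 0.5]
width: 0.0449
```

```bash
python3 -c "
from h import *
to2((0.5,-73),-.016)
p,d=tips('side');cyl('side',21,1,-73,(p,d))
cv2.imwrite('pics/side12.png',cv2.resize(p[200:350,260:460,::-1],None,fx=4,fy=4,interpolation=0))"
```

```text
t 14.05 tcp bd [  0.4 -72.3] z -16.5 F [ 1.  -0.8  0.5] w 44.9 q7 -0.21
 shift mm [ 0.   0.7 -0.5]  turn [-0.05 -0.12  5.28]
side finger -1 zmin 24.1 u -57.8..-20.8 v -93.1..-72.9
side finger 1 zmin 28.6 u 15.6..35.0 v -83.0..-60.0
side cyl u 0.19 skew 3.90 dz 0.63 rms 4.15 n 1002
```

View pics/side12.png

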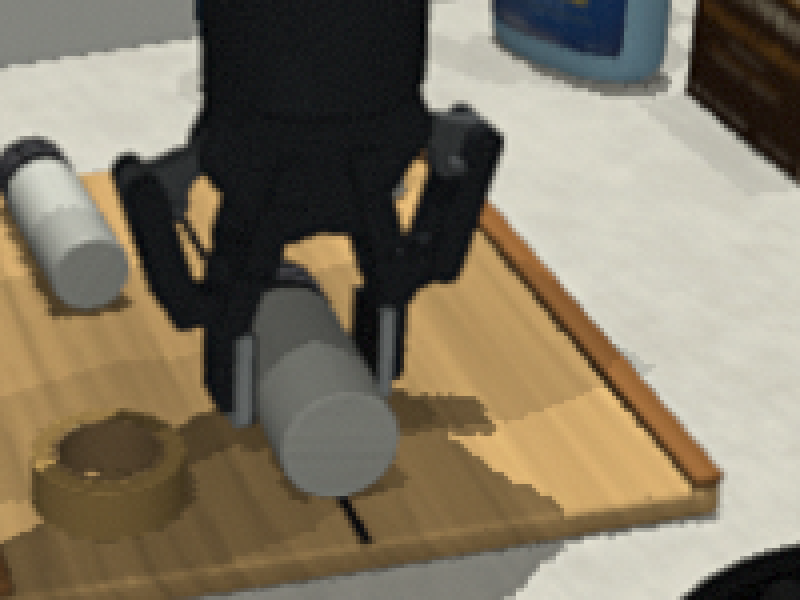

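Request:
arm_command:
  deltas:
    - [[0, 0, -1.5, 0, 0, 0, -0.05], [0, 0, -1.3, 0, 0, 0, -0.05], [0, 0, 0, 0, 0, 0, -0.05]]

```text
clock: 14.48
eef_pos: [0.517, -0.0148, -0.0165]
ee_rot: [-0.0, 1.0, 0.002, 0.001]
wrist_force: [-0.9, -0.2, -0.1]
width: 0.0453
```

```bash
sed -i 's/    B=B\[k\]/    k\&=p.reshape(-1,3)[ok].max(1)>70; B=B[k]/; s/def cyl(n,r,u0,v0,img=None,verbose=True)/def cyl(n,r,u0,v0,img=None,hw=40)/; s/(abs(B\[:,1\]-v0)<40)/(abs(B[:,1]-v0)<hw)/' h.py; sed -i "s/loss='soft_l1'/loss='cauchy',f_scale=.7/" h.py; python3 -c "
from h import *
to2((0.5,-73),-.016)
p,d=eyes.capture('side');cyl('side',21,1,-73,(p,d))
cyl('side',21,0,-108,(p,d),14)
im=eyes.capture('top');cyl('top',21,0,-73,im)
cv2.imwrite('pics/top13.png',cv2.resize(im[0][180:300,260:440,::-1],None,fx=4,fy=4,interpolation=0))"
```

```text
t 14.47 tcp bd [  0.3 -72.4] z -16.5 F [-0.9 -0.2 -0.1] w 45.3 q7 -0.17
 shift mm [ 0.1  0.6 -0.5]  turn [-0.05 -0.12  8.38]
side cyl u -1.17 skew -1.66 dz 0.40 rms 3.97 n 770
side cyl u -0.11 skew -1.95 dz 0.08 rms 7.08 n 790
top cyl u 0.04 skew -1.70 dz -0.32 rms 1.68 n 170
```

View pics/top13.png

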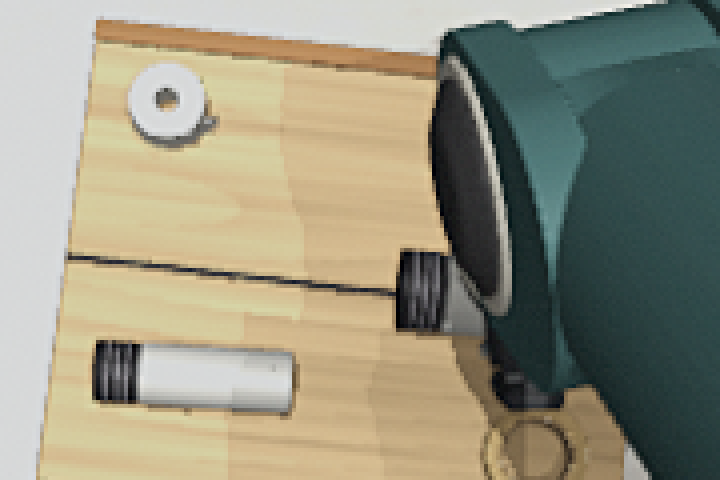

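Skew went from +2.6° to −1.7°, so I over-turned slightly. Easing back from the other contact.

Request:
arm_command:
  deltas:
    - [[0, 0, 7, 0, 0, 0, -0.05], [0, 0, 4, 0, 0, 0, -0.05], [0, 0, 2, 0, 0, 0, -0.05], [0, 0, 1.5, 0, 0, 0, -0.05], [0, 0, 0, 0, 0, 0, -0.05]]

```text
clock: 15.2
eef_pos: [0.517, -0.0148, -0.0165]
ee_rot: [-0.0, 0.992, -0.129, 0.001]
wrist_force: [0.2, 0.0, 0.4]
width: 0.0452
```

```bash
python3 -c "
from h import *
to2((0.5,-73),-.016)
p,d=eyes.capture('side');cyl('side',21,-1,-73,(p,d))
im=eyes.capture('top');cyl('top',21,0,-73,im)
"
```

```text
t 15.2 tcp bd [  0.3 -72.4] z -16.5 F [0.2 0.  0.4] w 45.2 q7 -0.38
 shift mm [ 0.3  0.6 -0.5]  turn [-0.06 -0.1  -6.61]
side cyl u -1.07 skew -0.67 dz 0.37 rms 3.76 n 854
top cyl u 0.77 skew -2.34 dz 0.13 rms 1.41 n 151
```

Request:
arm_command:
  deltas:
    - [[0, 0, 0.6, 0, 0, 0, -0.05], [0, 0, 0, 0, 0, 0, -0.05], [0, 0, -7, 0, 0, 0, -0.05], [0, 0, 0, 0, 0, 0, -0.25], [0, 0, 0, 0, 0, -0.01, -0.41]]

```text
clock: 15.92
eef_pos: [0.5165, -0.0149, -0.0066]
ee_rot: [-0.0, 0.997, -0.073, 0.0]
wrist_force: [0.8, 0.5, 1.5]
width: 0.0603
```

Request:
arm_command:
  deltas:
    - [[0, 0, 0, 0, 0, -0.03, -0.41], [0, 0, 0, 0, 0, -0.04, -0.41], [0, 0, 0, -0.02, -0.05, -0.01, -0.41], [0, 0, 0, -0.02, -0.055, 0, -0.35], [0, 0, 0, -0.02, -0.045, 0, -0.35]]

```text
clock: 16.55
eef_pos: [0.4815, 0.1434, 0.0804]
ee_rot: [-0.001, 0.997, -0.083, 0.003]
wrist_force: [0.7, 0.0, 0.7]
width: 0.0576
```

```bash
python3 -c "
from h import *
to2((-57,77),.04)
im=eyes.capture('side');cyl('side',21,-1,-73,im)
im=eyes.capture('top');cyl('top',21,0,-73,im); meas(cv2.cvtColor(im[0],4))
cv2.imwrite('pics/top14.png',cv2.resize(im[0][170:320,255:455,::-1],None,fx=4,fy=4,interpolation=0))
"
```

```text
t 16.55 tcp bd [-57.4  79.1] z 80.4 F [0.7 0.  0.7] w 57.6 q7 -0.61
 shift mm [ 0.2  2.2 40.4]  turn [-0.14 -0.29 -1.3 ]
side cyl u -1.12 skew -0.09 dz 0.27 rms 0.62 n 796
top cyl u -0.17 skew 0.44 dz 0.01 rms 1.38 n 641
thick A 1341.5 u -15.4 v -72.0 skew 27.03deg len 128.1 wid px 34.679245283018865 resid 2.13
```

View pics/top14.png

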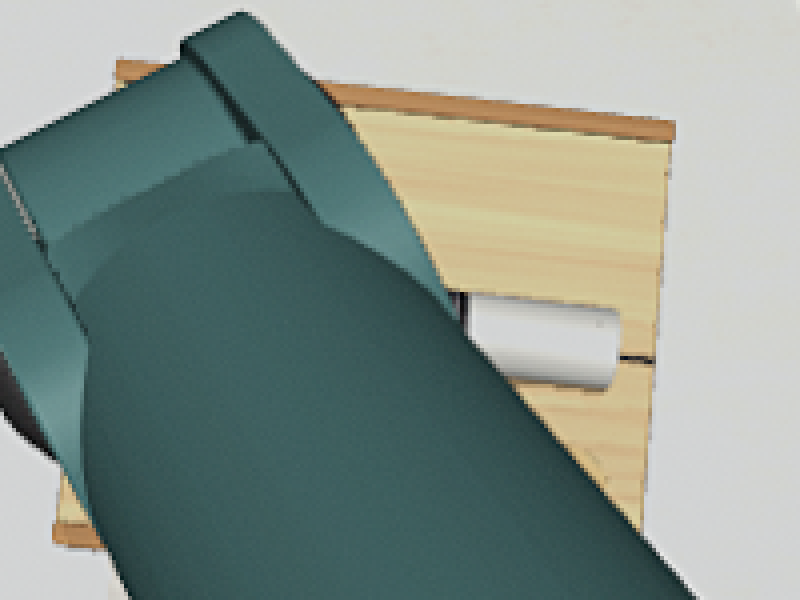

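Thick tube: side view −0.3 mm (line-corrected) and −0.1°, top view −0.3 mm and +0.4°. It is done. In the top view the arm now covers the thin tube and the thick one lies on the line at about (540,340). Lowering over the thin tube.

Request:
arm_command:
  deltas:
    - [[0, -0.3, -2.5, 0, 0.002, 0.02, -0.35], [0, 0, -1.5, 0, 0, 0.025, -0.35], [0, 0, 0, 0, 0, 0.02, -0.35], [0, 0, 0, 0, 0, 0, -0.35]]

```text
clock: 17.15
eef_pos: [0.48, 0.143, 0.0123]
ee_rot: [-0.002, 0.999, -0.044, -0.001]
wrist_force: [-0.2, 0.0, -0.0]
width: 0.0579
```

```bash
python3 -c "
from h import *
to2((-57,77),-.02)
im=tips('side');cyl('side',16,-58,77,im)
cv2.imwrite('pics/side15.png',cv2.resize(im[0][180:330,200:400,::-1],None,fx=4,fy=4,interpolation=0))
"
```

```text
t 17.15 tcp bd [-58.7  78.5] z 12.3 F [-0.2  0.  -0. ] w 57.9 q7 -0.58
 shift mm [ 1.7  1.7 32.3]  turn [-0.19  0.08  3.13]
side finger -1 zmin 56.1 u -101.5..-89.1 v 63.8..78.7
side finger 1 zmin 56.3 u -32.0..-17.5 v 67.5..86.3
side cyl u -58.70 skew -3.64 dz 0.49 rms 0.61 n 367
```

View pics/side15.png

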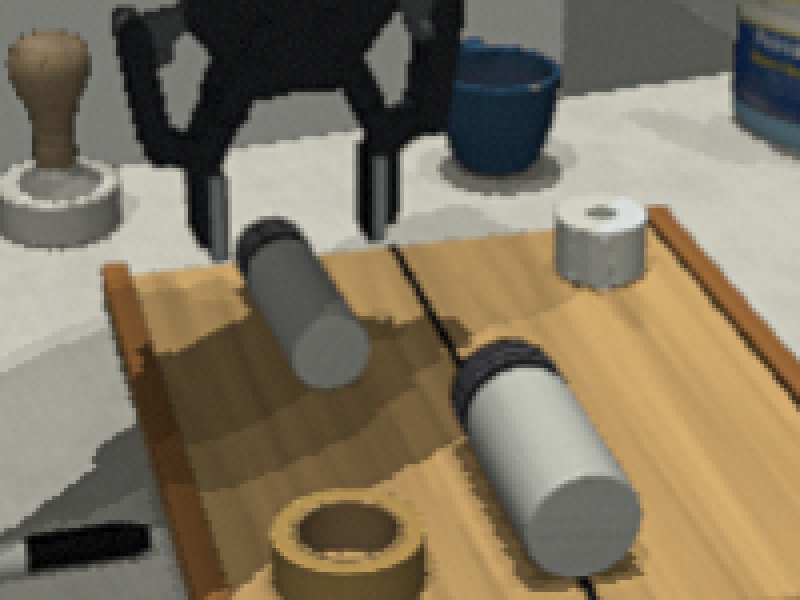

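Fingers straddle the thin tube (side crop tips at (220,255) and (375,238)), with their middle 2 mm too far to −u. Correcting and lowering.

Request:
arm_command:
  deltas:
    - [[0, 0, 0, 0.002, 0.001, 0.01, -0.35], [0, 0, 0, 0, 0, 0.015, -0.35], [0, 0, 0, 0, 0, 0.008, -0.35], [0, 0, 0, 0, 0, 0, -0.2], [0, 0, 0, 0, 0, 0, -0.05]]

```text
clock: 17.82
eef_pos: [0.4835, 0.1416, -0.0212]
ee_rot: [-0.002, 0.999, -0.044, 0.001]
wrist_force: [-0.6, -0.8, 0.1]
width: 0.0449
```

```bash
python3 -c "
from h import *
to2((-57,77),-.022)
im=tips('side');cyl('side',16,-58,77,im)
cv2.imwrite('pics/side16.png',cv2.resize(im[0][180:330,200:400,::-1],None,fx=4,fy=4,interpolation=0))
"
```

```text
t 17.82 tcp bd [-55.1  77.6] z -21.2 F [-0.6 -0.8  0.1] w 44.9 q7 -0.59
 shift mm [-1.9  0.5  0.8]  turn [-0.24 -0.06  3.08]
side finger -1 zmin 20.1 u -91.4..-71.5 v 60.6..87.1
side finger 1 zmin 19.3 u -34.7..-21.3 v 65.9..83.2
side cyl u -58.72 skew -3.54 dz 0.51 rms 3.04 n 375
```

View pics/side16.png

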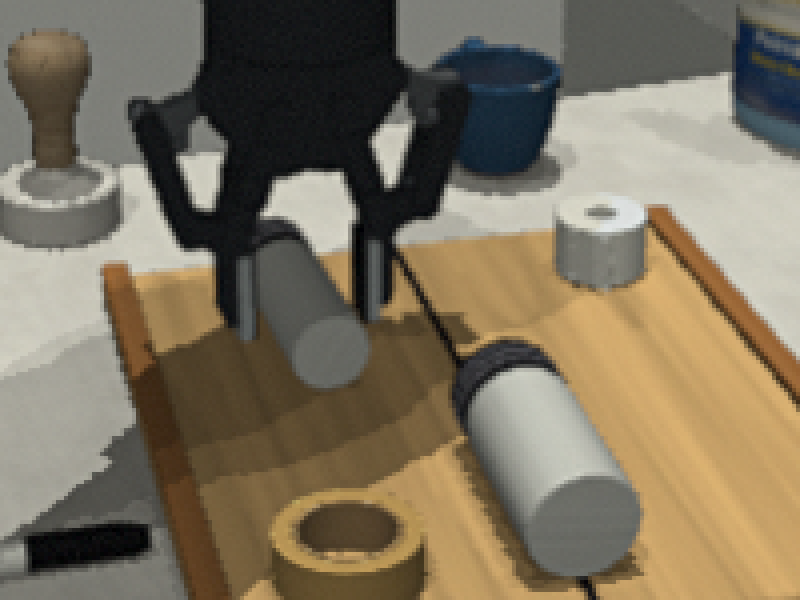

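Request:
arm_command:
  deltas:
    - [[0, 0, 0, -0.001, 0, -0.001, 0.1], [0, 0, 0, 0, 0, 0, 0.18], [0, 0, 4, 0, 0, 0, 0.18], [0, 0, 4, 0, 0, 0, 0.18], [0, 0, 2, 0, 0, 0, 0.18]]

```text
clock: 18.5
eef_pos: [0.4831, 0.1418, -0.019]
ee_rot: [-0.002, 0.991, -0.134, 0.001]
wrist_force: [0.2, -0.6, -0.2]
width: 0.0353
```

```bash
python3 -c "
from h import *
to2((-57,77),-.022)
im=tips('side');cyl('side',16,-58,77,im)
cv2.imwrite('pics/side17.png',cv2.resize(im[0][180:330,200:400,::-1],None,fx=4,fy=4,interpolation=0))
"
```

```text
t 18.5 tcp bd [-55.6  77.8] z -19.0 F [ 0.2 -0.6 -0.2] w 35.3 q7 -0.73
 shift mm [-1.3  1.   3. ]  turn [-0.3  -0.13 -7.2 ]
side finger -1 zmin 21.9 u -87.4..-69.3 v 62.7..91.2
side finger 1 zmin 23.8 u -41.9..-27.7 v 62.2..72.4
side cyl u -57.27 skew -0.61 dz 0.53 rms 4.20 n 423
```

View pics/side17.png

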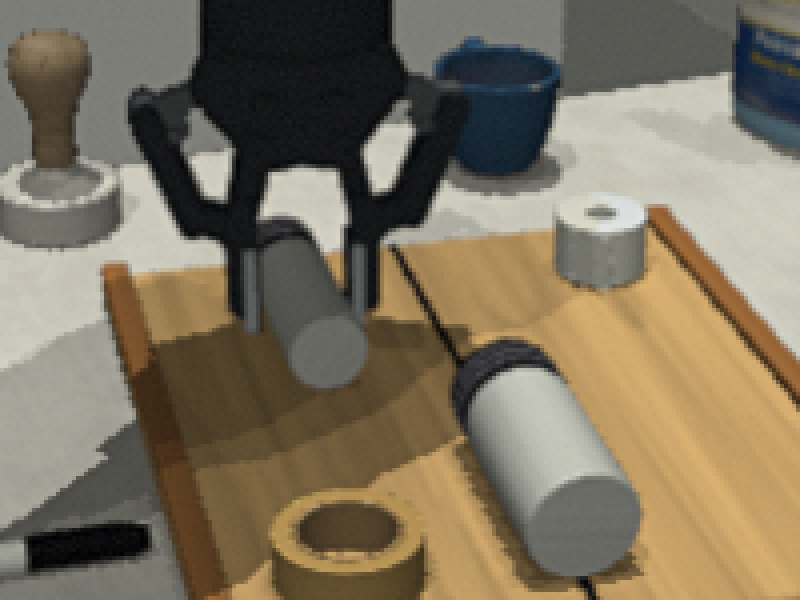

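Request:
arm_command:
  deltas:
    - [[0, 0, -4, 0, 0, 0, 0.18], [0, 0, -3.2, 0, 0, 0, 0.11], [0, 0, 0, 0.002, 0, 0, 0.11], [0, 0, 0, 0.003, 0, 0, 0.11], [0, 0, 0, 0.003, 0, 0, 0.11]]

```text
clock: 19.18
eef_pos: [0.4916, 0.1408, -0.0187]
ee_rot: [-0.002, 0.998, -0.07, 0.002]
wrist_force: [0.0, 0.4, -0.1]
width: 0.0378
```

Request:
arm_command:
  deltas:
    - [[0, 0, 0, 0.0035, 0, 0, 0.11], [0, 0, 0, 0.0035, 0, 0, 0.11], [0, 0, 0, 0.0035, 0, 0, 0.11], [0, 0, 0, 0.0035, 0, 0, 0.11], [0, 0, 0, 0.0035, 0, 0, 0.11]]

```text
clock: 19.8
eef_pos: [0.5103, 0.1382, -0.0187]
ee_rot: [-0.002, 0.998, -0.07, 0.002]
wrist_force: [-0.4, 0.4, 0.8]
width: 0.0381
```

```bash
python3 -c "
from h import *
to2((3.9,77),-.019)
im=tips('side');cyl('side',16,-32,77,im)
cv2.imwrite('pics/side18.png',cv2.resize(im[0][180:330,200:400,::-1],None,fx=4,fy=4,interpolation=0))
"
```

```text
t 19.8 tcp bd [-28.1  78.1] z -18.7 F [-0.4  0.4  0.8] w 38.1 q7 -0.61
 shift mm [32.   1.1  0.4]  turn [-0.29 -0.18  0.13]
side finger -1 zmin 22.0 u -62.0..-44.3 v 62.6..79.4
side finger 1 zmin 21.8 u -11.4..2.3 v 65.7..87.3
side cyl u -33.03 skew -0.83 dz 0.55 rms 3.31 n 351
```

View pics/side18.png

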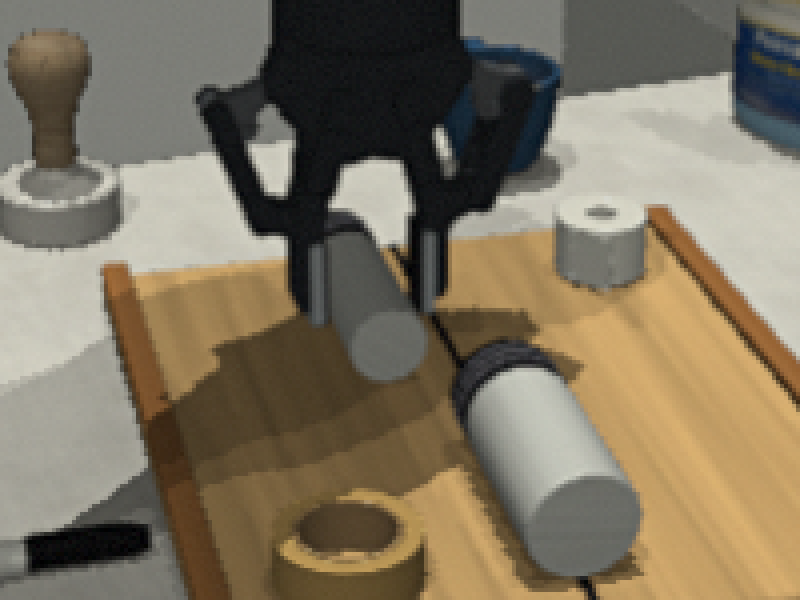

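Request:
arm_command:
  deltas:
    - [[0, 0, 0, 0.0035, 0, 0, 0.11], [0, 0, 0, 0.0035, 0, 0, 0.11], [0, 0, 0, 0.0035, 0, 0, 0.11], [0, 0, 0, 0.0035, 0, 0, 0.11], [0, 0, 0, 0.003, 0, 0, 0.11]]

```text
clock: 20.48
eef_pos: [0.5286, 0.1355, -0.0186]
ee_rot: [-0.002, 0.998, -0.07, 0.002]
wrist_force: [0.5, 1.2, -0.2]
width: 0.0382
```

Request:
arm_command:
  deltas:
    - [[0, 0, 0, 0.003, 0, 0, 0.11], [0, 0, 0, 0.003, 0, 0, 0.11], [0, 0, 0, 0.003, 0, 0, 0.11], [0, 0, 0, 0.002, 0, 0, 0.11], [0, 0, 0, 0.001, 0, 0, 0.11]]

```text
clock: 21.1
eef_pos: [0.5414, 0.1337, -0.0186]
ee_rot: [-0.002, 0.998, -0.07, 0.002]
wrist_force: [0.1, -0.2, -0.1]
width: 0.038
```

```bash
python3 -c "
from h import *
to2((3.9,77),-.019)
im=tips('side');cyl('side',16,-3,77,im);cyl('side',21,-1,-73,im)
im=eyes.capture('top');cyl('top',16,-2,77,im)
"
```

```text
t 21.1 tcp bd [ 3.3 78.1] z -18.6 F [ 0.1 -0.2 -0.1] w 38.0 q7 -0.58
 shift mm [0.6 1.1 0.4]  turn [-0.29 -0.19  0.11]
side finger -1 zmin 21.9 u -30.6..-11.6 v 61.0..80.8
side finger 1 zmin 23.4 u 19.8..32.9 v 65.6..83.1
side cyl u -1.15 skew -0.27 dz 0.47 rms 2.88 n 344
side cyl u -1.01 skew -0.12 dz 0.30 rms 0.63 n 811
top cyl u -2.00 skew 0.00 dz 0.00 rms nan n 0
  return _methods._mean(a, axis=axis, dtype=dtype,
  ret = ret.dtype.type(ret / rcount)
```

Thin tube ≈0.0 mm from the line with about −0.2° skew. Opening, lifting clear and checking.

Request:
arm_command:
  deltas:
    - [[0, 0, 0, 0, 0, 0, 0.0], [0, 0, 0, 0, 0, 0, -0.2], [0, 0, 0, 0, 0, 0, -0.35], [0, 0, 0, 0, 0, -0.02, -0.35], [0, 0, 0, 0, 0, -0.04, -0.35]]

```text
clock: 21.82
eef_pos: [0.5393, 0.1332, 0.042]
ee_rot: [-0.002, 0.998, -0.07, -0.0]
wrist_force: [0.2, -1.1, 0.4]
width: 0.0578
```

Request:
arm_command:
  deltas:
    - [[0, 0, 0, 0, 0, -0.05, -0.35], [0, 0, 0, -0.03, 0, -0.04, -0.35], [0, 0, 0, -0.05, 0, -0.02, -0.35], [0, 0, 0, -0.055, 0, 0, -0.35], [0, 0, 0, -0.055, 0.01, 0, -0.35]]

```text
clock: 22.45
eef_pos: [0.3486, 0.1508, 0.1635]
ee_rot: [-0.004, 0.997, -0.071, 0.005]
wrist_force: [-0.1, 1.0, 0.4]
width: 0.0576
```

```bash
python3 -c "
from h import *
to2((3.9,77),-.019)
for n in ('side','top'):
  im=eyes.capture(n);cyl(n,16,-1,77,im);cyl(n,21,-1,-73,im)
show(20)
"
```

```text
t 22.45 tcp bd [-190.    67.6] z 163.5 F [-0.1  1.   0.4] w 57.6 q7 -0.63
 shift mm [192.1  -7.6 184.4]  turn [-0.48 -0.56  0.07]
side cyl u -1.12 skew -0.18 dz 0.56 rms 0.62 n 376
side cyl u -1.10 skew -0.21 dz 0.32 rms 0.63 n 791
top cyl u 0.17 skew -0.24 dz -0.38 rms 1.38 n 548
top cyl u -0.19 skew 0.36 dz -0.06 rms 1.29 n 752
thick A 943.0 u 0.4 v -73.1 skew 0.37deg len 102.3 wid px 20.186046511627907 resid 0.33
thin A 672.5 u 0.7 v 76.8 skew -0.28deg len 98.9 wid px 15.146341463414634 resid 0.44
```

View pics/side20.png

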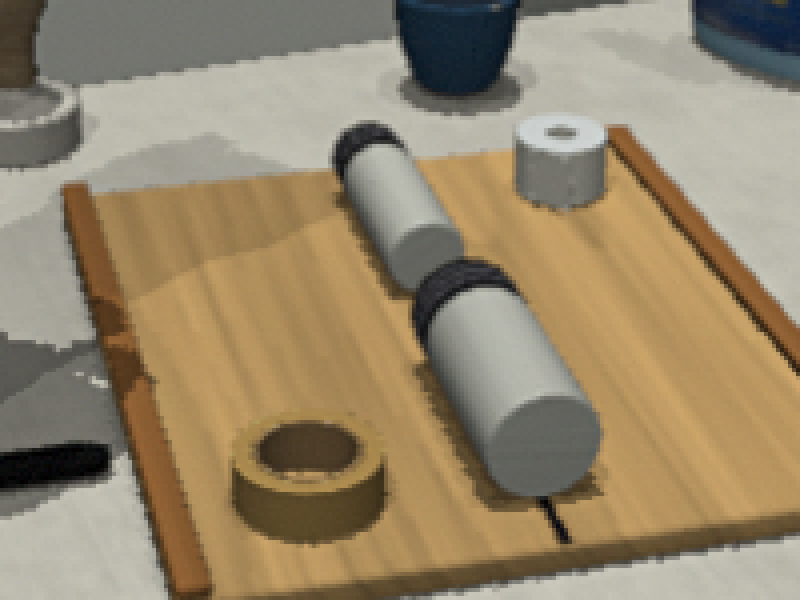

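View pics/top20.png

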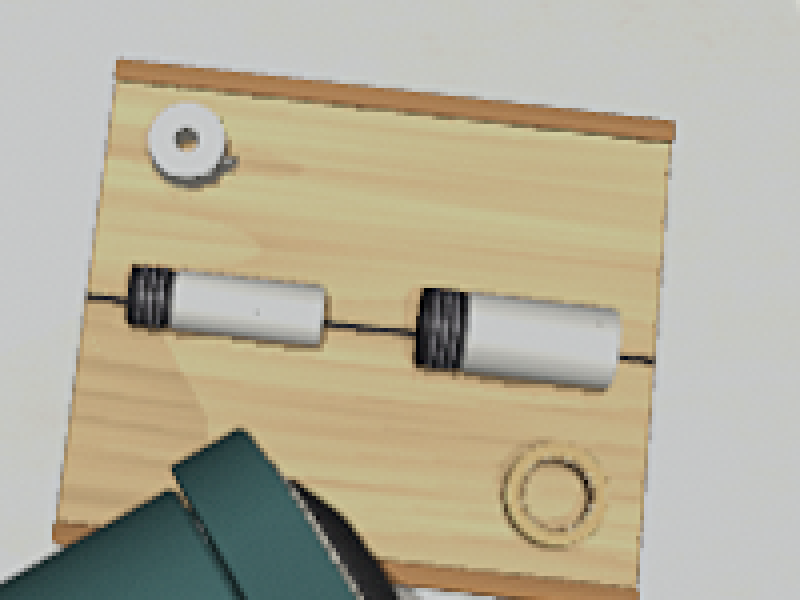

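Both tubes lie centred along the line: in the top crop the thin one is at (228,305) and the thick one at (518,338). The rolls haven't moved. One idle row to confirm stillness, then hand in.

Request:
arm_command:
  deltas:
    - [[0, 0, 0, 0, 0, 0, -0.35], [0, 0, 0, 0, 0, 0, -0.35], [0, 0, 0, 0, 0, 0, -0.35]]

```text
clock: 23.02
eef_pos: [0.3518, 0.1507, 0.1643]
ee_rot: [-0.004, 0.997, -0.071, 0.006]
wrist_force: [-0.4, -0.7, 0.0]
width: 0.0576
```

```bash
python3 -c "
from h import *
im=eyes.capture('side');cyl('side',16,-1,77,im);cyl('side',21,-1,-73,im)
print(arm.close_job())
"
```

```text
side cyl u -1.06 skew -0.39 dz 0.55 rms 0.64 n 377
side cyl u -1.12 skew -0.04 dz 0.31 rms 0.61 n 790
the job is handed in; nothing more can be done
None
```

Both tubes now lie still along the black line, centred over it, and I handed the job in at about 23 s. I rolled the thick one on first, then the thin one. Each was squared up by turning the loosely straddling fingertips, without gripping or lifting it.

**Last checks:** With the arm clear, depth fits put both tube axes within about 0.5 mm of the line and within about 0.4° of its direction. A second side view half a second later showed no movement beyond noise. The label and tape rolls looked unmoved in the final pictures. The tamper and cup showed no change where visible; I didn't measure them.

**Disagreements and slips:**
- **Fingertip height:** the reported TCP height was about 41 mm below where the images showed the partly open fingertips, so I set heights from the images.
- **Side camera:** its calibration reads about 1 mm off at the line. I corrected for this using the line itself.
- **Silhouette check:** a coarser outline measurement in the top view gave slightly larger offsets, +0.4 mm (thick) and +0.7 mm (thin).
- **Skew on the first push:** it left the thick tube about 4 mm short and still skewed 2.6°. I straightened it, over-turned to about −1.7°, and eased it back.
- **Wrist joint:** one turn went the wrong way and stopped just inside the last joint's limit (−2.819 of −2.82 rad). I turned it back the other way.

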